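# Free a seized insert from a dry-block heater

### The arm

A 6-joint arm with a two-finger parallel gripper is mounted at the origin on the work surface. World frame = base frame: x ahead of the robot, y to its left, z up, the work surface at z = 0. Lengths are in m, angles in rad, forces in N, time in s.
With the tool pointing down it reaches from about 0.375 to 0.975 m from the base axis. Payload 3.8 kg.
Tool frame: the origin (TCP) lies at the very end of the fingers, on their centre line; the grasp point (between the pads) lies 19 mm behind it; z points along the fingers, x is the direction in which the jaws open and shut, and the axes are right-handed (so a half turn about z gives the same grasp; the last joint's range is limited). The gripper opens to 85 mm and grips with 20 to 120 N. Pads are 22 mm wide; open, the fingers measure 114 mm over their backs; the gripper's body (76 mm by 85 mm) begins 54 mm behind the grasp point. The pads swing forward as they close: fully open they stand 13 mm farther back than shut.
Start: joints at [1.303, 0.264, 1.604, -0, 1.274, -0.037], TCP at [0.154, 0.657, 0.197] pointing down, gripper open.
Joint ranges: [-2.63, 2.63], [-0.94, 2.18], [0.31, 2.57], [-1.31, 4.45], [0, 2.66], [-2.55, 2.55]. Speed limits (rad/s): [2.57, 2.57, 3.14, 3.14, 3.14, 3.14].

### API

Orientations are given as a unit quaternion [w, x, y, z].
In Python, from bench import ctrl gives the robot as it stands.
- The arm moves only by the tool arm_command, never from a script. Its argument "rows" is a list of rows, each an object with "offset": the shift along the tool's x, y, z in cm, a list of three; "turn": the turn, a rotation vector about the tool's x, y, z in degrees, a list of three; "jaw": the gripper's target within -1 to 1 (shut at 1, half-way at 0, fully open at -1). In form: [{"offset": [tx, ty, tz], "turn": [ax, ay, az], "jaw": jaw}, ...]. A call has exactly 10 rows; each row is the pose to reach, as a shift and turn from the pose commanded when the call began, along the tool's axes at that moment; what a row does not reach only later rows make up. A row lasts 1/12 s, in which the tool goes at most 41.7 mm and 7.16 degrees, less where a joint would pass 70% of its speed; a pose out of reach is approached as far as the arm can. A call with a gripper value outside its range is refused whole. The fingers move at their own pace and stop on an object; the grip force is fixed at half the most. Time passes only in rows, so rows that repeat a pose let the fingers close, or fill a call up. It gives the time, the measured TCP pose, the force and the opening at its end, in the units of the state.
- ctrl.get_obs(): the state, without advancing time (a new reading comes with each control period).
- ctrl.capture(name): name is "scene" or "top"; returns the picture (480x640x3 uint8, blue, green, red); there is no depth.
- ctrl.get_calibration(name): a dict with "fx", "fy", "cx", "cy" (pixels), "R" (3x3) and "t" (3): a world point X has camera coordinates R X + t. Camera axes: x right, y down, z forward; pixel columns grow to the right and rows downward; lengths in m; the calibration is good to about 2 mm. A picture is of the moment at which its call begins. get_calibration takes no time and is no camera call.
- ctrl.job_done(): hands the job in, once; it reports no verdict.
The state is a dict: "time_s": time; "joint_pos": joint angles; "qvel": joint speeds; "effort": joint torques, N m; "tool_pos": TCP position; "tcp_rot": TCP orientation; "wrist_force": force on the tool from outside, world axes, zero at the start; "wrist_torque": the same for the moment, N m; "opening": finger opening in m.
Only numpy, scipy, OpenCV 4.12 (cv2) and the standard library are available. Lean on these libraries where they do the work, as an engineer would, in place of code of your own. Each camera call takes 0.05 s, during which the arm holds its last target.

### The job

On the lab bench, the orange insert has seized in its aluminium block in the dry-block heater: pulled straight, it brings the whole block up with it. Take it by its grip bar, work it loose by twisting it back and forth while pulling it up gently so that the block stays down in the heater, then set it down in the white tray without dropping it. Leave the blue insert where it is.

Things in the scene. Friction and masses are not known exactly. Their poses are not given: they have to be found in the camera images.
- orange_insert: Seized insert, upright in the block, 75 mm tall. Origin: centre of its underside, 45 mm above bench; z up. Foot 24 mm dia. up to z 20, shank 30 mm dia. to 40, flange 42 mm dia. to 45 (rests on block), grip bar 40 long (x) by 14 thick (y), z 45 to 75. 140 g. Straight pull takes 19-26 N; while turning (0.28-0.40 N m, either way) it rises easily, up to 3 mm per rad. Free 18 mm up, foot clears block at 40.
- blue_insert: Blue insert of the same shape and size, to be left alone. It stands in a second block of the same kind in the same heater, its axis 108 mm from the orange one's. Origin: centre of its underside, 45 mm above the bench; z up; grip bar along x.
- block: Aluminium block round the orange insert: 75 (x) by 95 (y) by 50 mm high, 0.8 kg. Origin: centre of its underside, 35 mm above the bench; top 85 mm above the bench. It only rests in a close rectangular seat of the cream heater (fixed, 200 by 270 mm, 75 mm high): it cannot turn (1.5 mm play a side) but nothing holds it down, so a straight pull on the insert lifts it.
- tray: Open white plastic tray, empty, fixed to the bench: 150 mm (x) by 200 mm (y), 35 mm high, walls and floor 4 mm thick. Origin: centre of its underside, on the bench.
Things that resemble listed ones, but are neither listed nor needed, are in the scene too. What is shaped like the orange_insert but brown is not meant.

How it is judged:
By the outcome, as a careful person would: the job done as asked, in the order asked, and still so for the second after the job is handed in, with the robot touching nothing.
It also fails if it takes over 61 s, if anything falls off the work surface, if the arm or the gripper's body presses on something with over 40 N, if the wrist force passes 120 N, or if a joint passes its speed limit or range.

## Working session

There is one attempt and no reset: what is moved stays moved. The work goes in short steps, Python scripts to look and compute and a tool call to move; the robot and the scene stay as the last step left them, time stands still between calls to the robot, and variables do not carry over. Pictures are saved under pics/ and viewed, and the job is handed in when it is done.

Besides the shell and the picture viewer there is one more tool, called after "Request:" by a JSON object that holds its "fn" and its "kwargs", one argument or row to a line. arm_command: Moves the arm, as the interface text tells. Its arguments: {"type":"object","properties":{"rows":{"type":"array","items":{"type":"object","properties":{"offset":{"type":"array","items":{"type":"number"}},"turn":{"type":"array","items":{"type":"number"}},"jaw":{"type":"number"}}}}},"required":["rows"]}

```bash
mkdir -p pics; ls
python3 - <<'E'
from bench import ctrl
import cv2
for n in ("scene","top"):
    cv2.imwrite(f"pics/{n}0.png",ctrl.capture(n))
    print(n,ctrl.get_calibration(n))
print(ctrl.get_obs())
E
```

```text
pics
scene {'fx': 523.3639969404426, 'fy': 523.3639969404426, 'cx': 320.61512600679316, 'cy': 235.03806427533905, 'R': array([[ 0.56355483,  0.82580948,  0.02108681],
       [ 0.55895745, -0.36240375, -0.74580835],
       [-0.60825367,  0.43209053, -0.66582674]]), 't': array([-0.2710658 , -0.33602551,  1.46805848])}
top {'fx': 617.9306112581772, 'fy': 617.9306112581772, 'cx': 314.8100807552831, 'cy': 244.0714428506427, 'R': array([[ 0.02861135, -0.99958685,  0.00274394],
       [-0.99023374, -0.02871814, -0.13642732],
       [ 0.13644975,  0.00118623, -0.99064628]]), 't': array([-0.10709122,  0.60878968,  1.39410942])}
{'time_s': 0.1, 'joint_pos': array([ 1.30310440e+00,  2.64671898e-01,  1.60526081e+00,  1.45914604e-05,
        1.27370549e+00, -3.69090390e-02]), 'qvel': array([-4.85598819e-04, -1.14859209e-03, -3.09866639e-03, -3.12032661e-05,
       -4.99362012e-05,  2.73082782e-04]), 'effort': array([ 3.74065894e-05, -5.16713583e+01, -3.68585658e+01, -1.20001869e-05,
        6.34007942e-03,  2.05719004e-05]), 'tool_pos': array([0.1542053 , 0.6563869 , 0.19577797]), 'tcp_rot': array([ 5.99494344e-04,  7.83818414e-01,  6.20989249e-01, -8.28681921e-04]), 'wrist_force': array([-0.24108721, -0.26436455,  0.74789125]), 'wrist_torque': array([-0.024385  , -0.01604896,  0.02639329]), 'opening': 0.08534986609250116}
```

View pics/scene0.png

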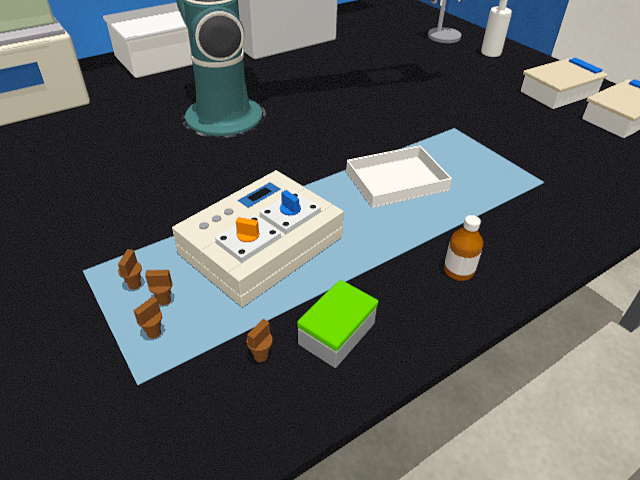

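View pics/top0.png

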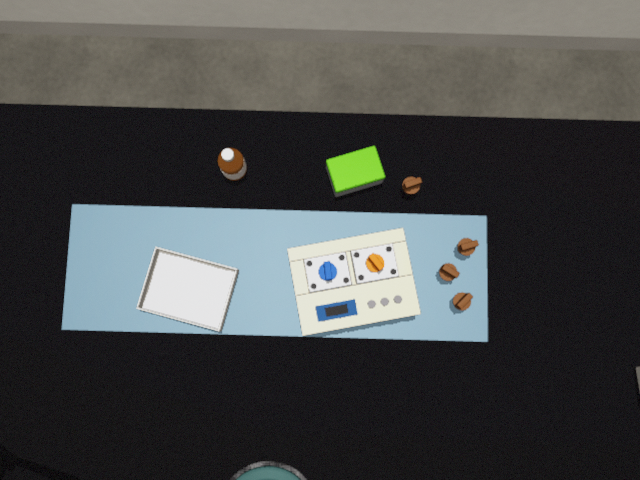

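The scene view shows the orange insert at (247,230), the blue one at (290,203) and the tray at (398,176). In the top view they are at (375,263), (327,272) and (188,290).

Things that could be mistaken for the orange insert, in top-view pixels: brown inserts at (412,185), (467,246), (449,272) and (461,301), and the blue insert at (327,272). I choose the orange one at (375,263), which stands in the heater. I'll check it in a close crop and measure it.

```bash
cat > h.py <<'E'
import numpy as np, cv2
from bench import ctrl
def ray(n,uv,z):
    c=ctrl.get_calibration(n);R=np.array(c['R']);t=np.array(c['t'])
    d=R.T@np.array([(uv[0]-c['cx'])/c['fx'],(uv[1]-c['cy'])/c['fy'],1]);o=-R.T@t
    return o+d*(z-o[2])/d[2]
def proj(n,X):
    c=ctrl.get_calibration(n);p=np.array(c['R'])@np.array(X)+np.array(c['t'])
    return np.array([c['fx']*p[0]/p[2]+c['cx'],c['fy']*p[1]/p[2]+c['cy']])
E
python3 - <<'E'
import cv2,numpy as np
a=cv2.imread('pics/top0.png')[225:340,280:425]; a=cv2.resize(a,None,fx=5,fy=5,interpolation=cv2.INTER_CUBIC)
cv2.imwrite('pics/c1.png',a)
b=cv2.imread('pics/scene0.png')[165:305,165:355]; b=cv2.resize(b,None,fx=4,fy=4,interpolation=cv2.INTER_CUBIC)
cv2.imwrite('pics/c2.png',b)
from h import *
im=cv2.imread('pics/top0.png');hsv=cv2.cvtColor(im,cv2.COLOR_BGR2HSV)
def blob(m,r):
    k=np.zeros_like(m);x0,x1,y0,y1=r;k[y0:y1,x0:x1]=m[y0:y1,x0:x1];return k
heater=cv2.inRange(hsv,(15,10,150),(40,90,255)); 
for nm,m,r in (('orange',cv2.inRange(hsv,(5,150,120),(25,255,255)),(355,395,245,285)),('blue',cv2.inRange(hsv,(100,150,80),(125,255,255)),(310,345,255,290)),
  ('tray',cv2.inRange(hsv,(0,0,120),(180,40,255)),(130,245,240,335))):
    k=blob(m,r);pts=cv2.findNonZero(k);print(nm,len(pts),pts.mean(0),cv2.minAreaRect(pts))
    bx=cv2.boxPoints(cv2.minAreaRect(pts))
    z={'orange':.1,'blue':.1,'tray':.035}[nm]
    for p in bx: print(p,ray('top',p,z).round(4))
E
```

```text
orange 240 [[374.675      262.70416667]] ((374.5000305175781, 262.5000305175781), (16.970561981201172, 16.970561981201172), 45.0)
[362.50003 262.50003] [ 0.5654 -0.1966  0.1   ]
[374.50003 250.50003] [ 0.593  -0.2228  0.1   ]
[386.50003 262.50003] [ 0.5669 -0.2499  0.1   ]
[374.50003 274.50003] [ 0.5395 -0.2237  0.1   ]
blue 234 [[327.23931624 271.05555556]] ((327.0, 270.5), (17.0, 16.0), 90.0)
[319. 262.] [ 0.5637 -0.1     0.1   ]
[335. 262.] [ 0.5647 -0.1355  0.1   ]
[335. 279.] [ 0.527  -0.1365  0.1   ]
[319. 279.] [ 0.5259 -0.1011  0.1   ]
tray 5687 [[187.8744505  288.72762441]] ((187.174560546875, 288.3628845214844), (89.39073944091797, 66.48155975341797), 15.321510314941406)
[135.28436 308.61215] [0.4508 0.319  0.035 ]
[152.85114 244.49344] [0.6006 0.2882 0.035 ]
[239.06476 268.11362] [0.5511 0.0847 0.035 ]
[221.49799 332.23233] [0.4027 0.1182 0.035 ]
```

View pics/c1.png

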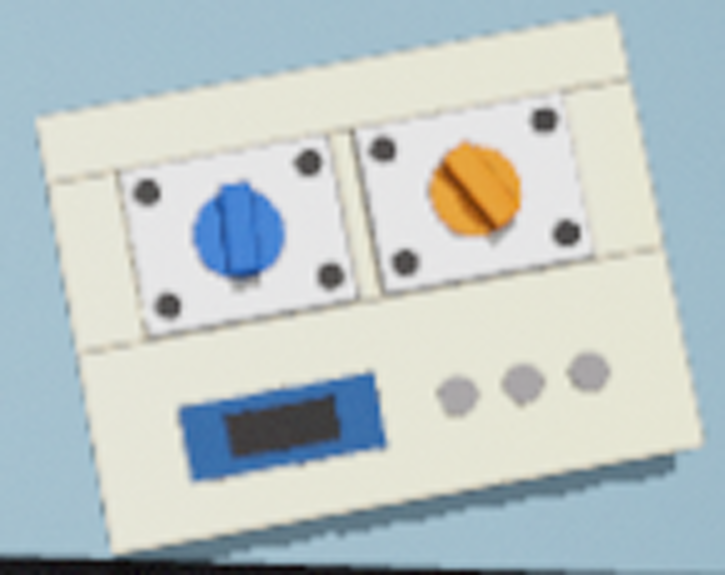

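View pics/c2.png

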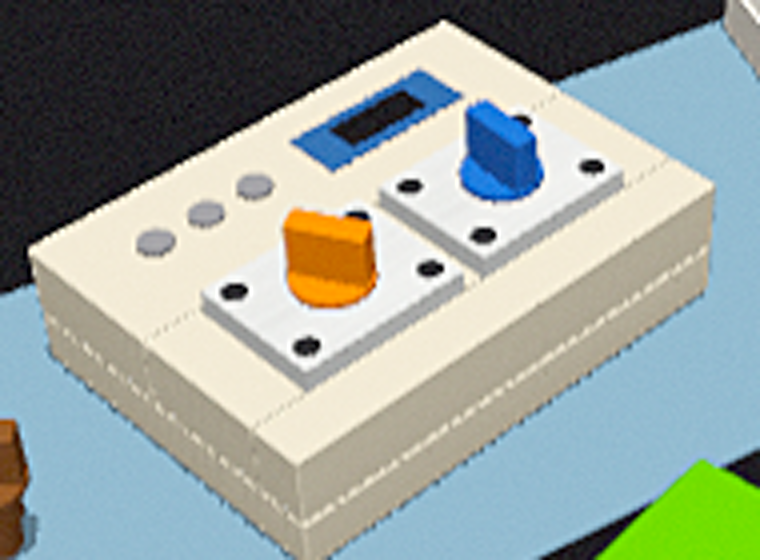

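```bash
cat > fit.py <<'E'
from h import *
from scipy.optimize import minimize
S=8
def polys(x,y,a,z0=.045):
    c,s=np.cos(a),np.sin(a)
    th=np.linspace(0,2*np.pi,40,endpoint=False)
    out=[]
    fl=np.array([[x+.021*np.cos(t),y+.021*np.sin(t),z0+z] for z in(.04,.045) for t in th])
    bx=np.array([[x+c*u-s*v,y+s*u+c*v,z0+z] for z in(.045,.075) for u in(-.02,.02) for v in(-.007,.007)])
    return fl,bx
def render(n,p,roi):
    x0,x1,y0,y1=roi
    im=np.zeros(((y1-y0)*S,(x1-x0)*S),np.float32)
    for P in polys(*p):
        q=np.array([proj(n,X) for X in P]);q=(q+.5-[x0,y0])*S
        cv2.fillConvexPoly(im,cv2.convexHull(q.round().astype(np.int32)),1)
    return cv2.resize(im,(x1-x0,y1-y0),interpolation=cv2.INTER_AREA)
def fit(ims,masks,rois,p0):
    f=lambda p:sum(np.abs(render(n,p,rois[n])-masks[n]).sum() for n in masks)
    best=None
    for a in np.arange(-80,100,30):
        r=minimize(f,[p0[0],p0[1],np.radians(a)],method='Nelder-Mead',options=dict(initial_simplex=[[p0[0]+d,p0[1]+e,np.radians(a+g)] for d,e,g in((0,0,0),(.005,0,0),(0,.005,0),(0,0,15))],xatol=1e-5,fatol=.05))
        print(a,r.x[:2].round(4),np.degrees(r.x[2]).round(1),round(r.fun,1))
        if best is None or r.fun<best.fun:best=r
    return best
E
python3 - <<'E'
from fit import *
ims={n:cv2.imread(f'pics/{n}0.png') for n in('top','scene')}
for col,rois,lo,hi,p0 in (('orange',{'top':(355,395,245,285),'scene':(225,270,210,252)},(5,150,80),(25,255,255),(.567,-.223)),
  ('blue',{'top':(310,345,257,290),'scene':(274,308,184,222)},(100,150,60),(125,255,255),(.546,-.118))):
    masks={}
    for n,(x0,x1,y0,y1) in rois.items():
        h=cv2.cvtColor(ims[n][y0:y1,x0:x1],cv2.COLOR_BGR2HSV)
        masks[n]=(cv2.inRange(h,lo,hi)>0).astype(np.float32)
    b=fit(ims,masks,rois,p0);print(col,b.x,np.degrees(b.x[2]),b.fun)
    for n in ('top','scene'):
        b1=fit(ims,{n:masks[n]},rois,b.x[:2]);print(n,b1.x,b1.fun)
    for n in rois:
        for P in polys(*b.x):
            q=np.array([proj(n,X) for X in P]);
            x0,x1,y0,y1=rois[n]
    vis=[]
    for n in rois:
        x0,x1,y0,y1=rois[n];k=10
        v=cv2.resize(ims[n][y0:y1,x0:x1],None,fx=k,fy=k,interpolation=cv2.INTER_NEAREST)
        bx=polys(*b.x)[1]
        q=((np.array([proj(n,X) for X in bx])+.5-[x0,y0])*k).astype(int)
        for i,j in((0,1),(1,3),(3,2),(2,0),(4,5),(5,7),(7,6),(6,4),(0,4),(1,5),(2,6),(3,7)):
            cv2.line(v,tuple(map(int,q[i])),tuple(map(int,q[j])),(0,0,0) if i<4 and j<4 else (255,0,255),1)
        vis.append(cv2.resize(v,(390,390)))
    cv2.imwrite(f'pics/fit_{col}.png',np.hstack(vis))
# tray: project model
E
```

```text
Traceback (most recent call last):
  File "fit.py", line 22, in fit
    r=minimize(f,[p0[0],p0[1],np.radians(a)],method='Nelder-Mead',options=dict(initial_simplex=[[p0[0]+d,p0[1]+e,np.radians(a+g)] for d,e,g in((0,0,0),(.005,0,0),(0,.005,0),(0,0,15))],xatol=1e-5,fatol=.05))
  File "fit.py", line 19, in <lambda>
    f=lambda p:sum(np.abs(render(n,p,rois[n])-masks[n]).sum() for n in masks)
               ~~~^^^^^^^^^^^^^^^^^^^^^^^^^^^^^^^^^^^^^^^^^^^^^^^^^^^^^^^^^^^
  File "fit.py", line 19, in <genexpr>
    f=lambda p:sum(np.abs(render(n,p,rois[n])-masks[n]).sum() for n in masks)
                          ~~~~~~^^^^^^^^^^^^^
  File "fit.py", line 15, in render
    q=np.array([proj(n,X) for X in P]);q=(q+.5-[x0,y0])*S
                ~~~~^^^^^
  File "h.py", line 8, in proj
    c=ctrl.get_calibration(n);p=np.array(c['R'])@np.array(X)+np.array(c['t'])
ValueError: time passes only in moves, steps and waits
```

```bash
cat > h.py <<'E'
import numpy as np, cv2, pickle, os
from bench import ctrl
if not os.path.exists('cal.pkl'): pickle.dump({n:ctrl.get_calibration(n) for n in('top','scene')},open('cal.pkl','wb'))
CAL=pickle.load(open('cal.pkl','rb'))
def ray(n,uv,z):
    c=CAL[n];R=np.array(c['R']);t=np.array(c['t'])
    d=R.T@np.array([(uv[0]-c['cx'])/c['fx'],(uv[1]-c['cy'])/c['fy'],1]);o=-R.T@t
    return o+d*(z-o[2])/d[2]
def proj(n,X):
    c=CAL[n];p=np.array(c['R'])@np.array(X)+np.array(c['t'])
    return np.array([c['fx']*p[0]/p[2]+c['cx'],c['fy']*p[1]/p[2]+c['cy']])
E
cat > run1.py <<'E'
from fit import *
ims={n:cv2.imread(f'pics/{n}0.png') for n in('top','scene')}
for col,rois,lo,hi,p0 in (('orange',{'top':(355,395,245,285),'scene':(225,270,210,252)},(5,150,80),(25,255,255),(.567,-.223)),
  ('blue',{'top':(310,345,257,290),'scene':(274,308,184,222)},(100,150,60),(125,255,255),(.546,-.118))):
    masks={}
    for n,(x0,x1,y0,y1) in rois.items():
        h=cv2.cvtColor(ims[n][y0:y1,x0:x1],cv2.COLOR_BGR2HSV)
        masks[n]=(cv2.inRange(h,lo,hi)>0).astype(np.float32)
    b=fit(ims,masks,rois,p0);print(col,b.x,np.degrees(b.x[2]),b.fun)
    for n in ('top','scene'):
        b1=fit(ims,{n:masks[n]},rois,b.x[:2]);print(n,b1.x,b1.fun)
    vis=[]
    for n in rois:
        x0,x1,y0,y1=rois[n];k=10
        v=cv2.resize(ims[n][y0:y1,x0:x1],None,fx=k,fy=k,interpolation=cv2.INTER_NEAREST)
        bx=polys(*b.x)[1]
        q=((np.array([proj(n,X) for X in bx])+.5-[x0,y0])*k).astype(int)
        for i,j in((0,1),(1,3),(3,2),(2,0),(4,5),(5,7),(7,6),(6,4),(0,4),(1,5),(2,6),(3,7)):
            cv2.line(v,tuple(map(int,q[i])),tuple(map(int,q[j])),(0,0,0) if i<4 and j<4 else (255,0,255),1)
        vis.append(cv2.resize(v,(390,390)))
    cv2.imwrite(f'pics/fit_{col}.png',np.hstack(vis))
E
python3 run1.py
```

```text
-80 [ 0.5662 -0.2241] -117.8 107.1
-50 [ 0.5663 -0.2241] -118.6 106.6
-20 [ 0.5661 -0.224 ] 31.4 107.0
10 [ 0.5658 -0.2237] 27.3 107.4
40 [ 0.5664 -0.2239] 62.3 106.1
70 [ 0.567 -0.224] 58.7 108.0
orange [ 0.56638199 -0.22394179  1.08778797] 62.325659597983034 106.0625
-80 [ 0.5682 -0.2249] -137.3 46.4
-50 [ 0.5678 -0.2248] -38.9 54.7
-20 [ 0.5662 -0.2245] 47.1 46.9
10 [ 0.5673 -0.2251] 44.9 45.8
40 [ 0.567  -0.2242] 48.0 45.4
70 [ 0.5679 -0.2242] 52.5 45.9
top [ 0.56699691 -0.22423963  0.83755286] 45.359375
-80 [ 0.5663 -0.2239] -116.7 57.1
-50 [ 0.5657 -0.2239] -116.3 55.6
-20 [ 0.5658 -0.2238] 27.0 56.3
10 [ 0.566  -0.2237] 26.7 57.0
40 [ 0.5661 -0.224 ] 61.6 56.6
70 [ 0.5659 -0.224 ] 64.2 56.2
scene [ 0.56574412 -0.22385348 -2.03014997] 55.5625
-80 [ 0.5434 -0.1183] -60.7 194.1
-50 [ 0.5435 -0.1183] -60.3 194.1
-20 [ 0.5437 -0.118 ] 0.0 134.6
10 [ 0.5441 -0.1181] -0.4 135.2
40 [ 0.5437 -0.1179] 0.5 135.3
70 [ 0.5443 -0.1177] 57.1 189.6
blue [ 0.5437431  -0.11795067  0.0007254 ] 0.04156227436547277 134.5625
-80 [ 0.5462 -0.119 ] -98.8 50.3
-50 [ 0.546  -0.1187] -53.3 54.9
-20 [ 0.5435 -0.1186] 1.9 56.6
10 [ 0.5458 -0.1201] 39.5 54.4
40 [ 0.5459 -0.1185] 83.2 50.4
70 [ 0.5463 -0.1191] 75.2 50.6
top [ 0.54616501 -0.11901497 -1.72425068] 50.296875
-80 [ 0.5421 -0.1184] -54.9 126.6
-50 [ 0.5421 -0.1178] -57.8 125.7
-20 [ 0.5435 -0.1178] -0.5 77.7
10 [ 0.543  -0.1177] -1.0 77.8
40 [ 0.5427 -0.1173] 58.5 125.4
70 [ 0.5429 -0.1179] -1.8 78.8
scene [ 0.54347823 -0.11777659 -0.00791901] 77.671875
```

View pics/fit_orange.png

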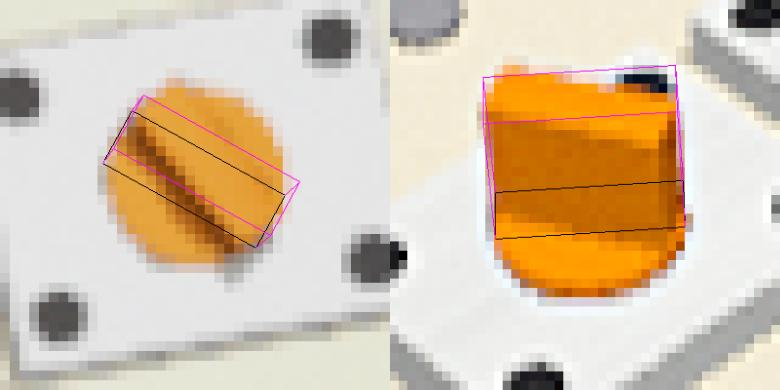

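```bash
cat >> fit.py <<'E'
def render(n,p,roi):
    x0,x1,y0,y1=roi
    im=np.zeros(((y1-y0)*S,(x1-x0)*S),np.float32)
    for P in polys(*p):
        q=np.array([proj(n,X) for X in P]);q=(q+.5-[x0,y0])*S
        cv2.fillConvexPoly(im,cv2.convexHull(q.round().astype(np.int32)),-1)
        cv2.fillConvexPoly(im,cv2.convexHull(q[len(q)//2:].round().astype(np.int32)),1)
    return cv2.resize(im,(x1-x0,y1-y0),interpolation=cv2.INTER_AREA)
E
python3 - <<'E'
import re
s=open('run1.py').read()
s=s.replace("        masks[n]=(cv2","        V=h[:,:,2].astype(float);m0=cv2.inRange(h,lo,hi)>0;t=cv2.threshold(h[:,:,2][m0],0,255,cv2.THRESH_OTSU)[0];print(n,t)\n        masks[n]=np.where(m0,np.where(V>t,1,-1),0).astype(np.float32)\n        #")
open('run1.py','w').write(s)
E
python3 run1.py
```

```text
top 189.0
scene 222.0
-80 [ 0.5672 -0.2248] -142.1 211.5
-50 [ 0.5673 -0.2248] -139.5 211.1
-20 [ 0.567  -0.2248] 40.3 211.4
10 [ 0.5672 -0.2249] 40.6 210.5
40 [ 0.5675 -0.2246] 39.5 211.9
70 [ 0.5675 -0.2248] 38.8 210.3
orange [ 0.56753696 -0.22479569  0.67765448] 38.82674188076184 210.28125
-80 [ 0.5652 -0.2234] -40.5 146.1
-50 [ 0.5652 -0.2232] -40.5 146.6
-20 [ 0.5665 -0.2251] 41.9 68.2
10 [ 0.567  -0.2241] 39.8 64.2
40 [ 0.567  -0.2242] 39.8 64.3
70 [ 0.567 -0.224] 41.9 67.1
top [ 0.56695902 -0.22414738  0.69532887] 64.1875
-80 [ 0.5676 -0.2254] -143.0 134.9
-50 [ 0.5675 -0.2254] -139.0 134.9
-20 [ 0.5677 -0.2251] 36.4 134.3
10 [ 0.5676 -0.2252] 40.0 135.2
40 [ 0.5677 -0.2253] 36.8 133.7
70 [ 0.5677 -0.2254] 39.5 133.8
scene [ 0.56772283 -0.22525805  0.64298632] 133.703125
top 192.0
scene 185.0
-80 [ 0.546  -0.1191] 5.0 248.7
-50 [ 0.5455 -0.119 ] 5.3 252.4
-20 [ 0.5458 -0.1191] 5.7 249.0
10 [ 0.5457 -0.1192] 4.6 250.0
40 [ 0.5457 -0.1192] 4.8 250.1
70 [ 0.5458 -0.1192] 4.1 248.9
blue [ 0.54596951 -0.11909618  0.08666954] 4.965798612418455 248.703125
-80 [ 0.5459 -0.1186] -75.7 142.0
-50 [ 0.5457 -0.1188] 8.1 103.3
-20 [ 0.5458 -0.1192] 7.8 103.8
10 [ 0.5458 -0.1186] 10.2 102.0
40 [ 0.546 -0.119] 8.4 102.8
70 [ 0.5462 -0.1184] 59.6 144.3
top [ 0.54582598 -0.11859933  0.17768094] 101.96875
-80 [ 0.5451 -0.119 ] 2.6 140.2
-50 [ 0.5453 -0.1189] 3.6 140.1
-20 [ 0.5454 -0.1191] 2.6 140.0
10 [ 0.5455 -0.119 ] 2.5 138.8
40 [ 0.5455 -0.119 ] 2.8 139.5
70 [ 0.5461 -0.1191] 3.5 140.3
scene [ 0.54549428 -0.1189696   0.04404715] 138.8125
```

View pics/fit_orange.png

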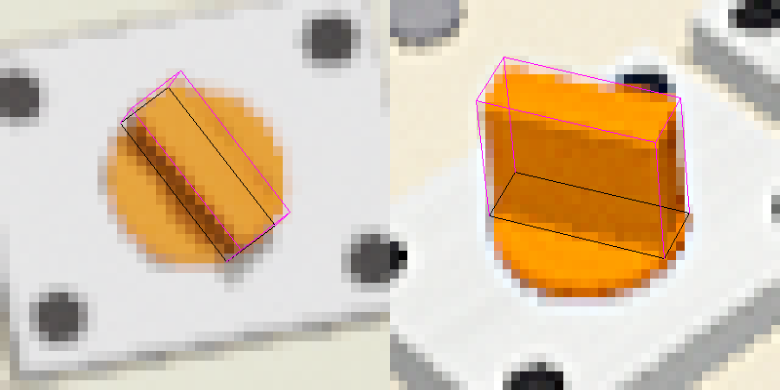

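View pics/fit_blue.png

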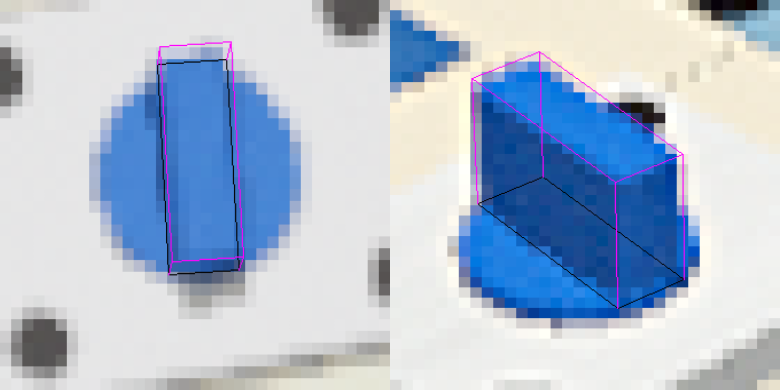

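The orange fit gives (0.567, -0.2245) with the bar at about 40°. The orange–blue distance comes out at 107.7 mm against the stated 108, which agrees. Next I plan the approach.

```bash
cat > go.py <<'E'
from h import *
from scipy.spatial.transform import Rotation as Ro
import sys
def plan(tx,ty,tz,yaw=None):
    o=ctrl.get_obs();q=o['tcp_rot'];R=Ro.from_quat([q[1],q[2],q[3],q[0]])
    M=R.as_matrix();cy=np.degrees(np.arctan2(M[1,0],M[0,0]))
    off=M.T@(np.array([tx,ty,tz])-o['tool_pos'])*100
    print('t',round(o['time_s'],2),'pos',o['tool_pos'].round(4),'yaw',cy.round(2),'tilt',np.degrees(np.arccos(-M[2,2])).round(2),'j',np.degrees(o['joint_pos']).round(1))
    print('F',o['wrist_force'].round(2),'T',o['wrist_torque'].round(2),'open',round(o['opening'],4))
    print('offset cm',off.round(2))
    if yaw is not None:
        t=Ro.from_matrix(np.array([[np.cos(np.radians(yaw)),np.sin(np.radians(yaw)),0],[np.sin(np.radians(yaw)),-np.cos(np.radians(yaw)),0],[0,0,-1]]))
        print('turn deg',np.degrees((R.inv()*t).as_rotvec()).round(2))
a=list(map(float,sys.argv[1:]))
plan(*a)
E
python3 go.py .567 -.2245 .19 -50
```

```text
t 0.1 pos [0.1542 0.6564 0.1958] yaw 76.78 tilt 0.12 j [74.7 15.2 92.   0.  73.  -2.1]
F [-0.24 -0.26  0.75] T [-0.02 -0.02  0.03] open 0.0853
offset cm [-76.31  60.33   0.73]
turn deg [1.3000e-01 7.0000e-02 1.2678e+02]
```

Request:
{"fn": "arm_command", "kwargs": {
  "rows": [
    {"offset": [-4,3.2,0],"turn": [0,0,5],"jaw": -1},
    {"offset": [-7,5.5,0],"turn": [0,0,11],"jaw": -1},
    {"offset": [-10,8,0],"turn": [0,0,17],"jaw": -1},
    {"offset": [-13,10.3,0],"turn": [0,0,23],"jaw": -1},
    {"offset": [-16,12.6,0],"turn": [0,0,29],"jaw": -1},
    {"offset": [-19,15,0],"turn": [0,0,35],"jaw": -1},
    {"offset": [-22,17.4,0],"turn": [0,0,42],"jaw": -1},
    {"offset": [-25,19.8,0],"turn": [0,0,48],"jaw": -1},
    {"offset": [-28,22,0],"turn": [0,0,54],"jaw": -1},
    {"offset": [-31,24.5,0],"turn": [0,0,60],"jaw": -1}
  ]
}}

```text
time_s: 0.93
tool_pos: [0.3217, 0.2974, 0.1966]
tcp_rot: [0.0, 0.99, 0.144, -0.0]
wrist_force: [0.7, 0.4, 0.3]
opening: 0.0853
```

```bash
python3 go.py .567 -.2245 .19 -50
```

```text
t 0.93 pos [0.3217 0.2974 0.1966] yaw 16.52 tilt 0.03 j [ 39.5 -11.4 119.2   0.   72.1  23. ]
F [0.69 0.37 0.34] T [-0.01 -0.07 -0.04] open 0.0853
offset cm [ 8.68 57.01  0.66]
turn deg [2.000e-02 2.000e-02 6.652e+01]
```

Request:
{"fn": "arm_command", "kwargs": {
  "rows": [
    {"offset": [0.6,3.7,0],"turn": [0,0,6],"jaw": -1},
    {"offset": [1.1,7.4,0],"turn": [0,0,12],"jaw": -1},
    {"offset": [1.7,11.1,0],"turn": [0,0,18],"jaw": -1},
    {"offset": [2.2,14.8,0],"turn": [0,0,24],"jaw": -1},
    {"offset": [2.8,18.5,0],"turn": [0,0,30],"jaw": -1},
    {"offset": [3.4,22.2,0],"turn": [0,0,36],"jaw": -1},
    {"offset": [3.9,25.9,0],"turn": [0,0,42],"jaw": -1},
    {"offset": [4.5,29.6,0],"turn": [0,0,48],"jaw": -1},
    {"offset": [5.1,33.3,0],"turn": [0,0,54],"jaw": -1},
    {"offset": [5.6,37,0],"turn": [0,0,60],"jaw": -1}
  ]
}}

```text
time_s: 1.77
tool_pos: [0.4826, -0.0407, 0.1967]
tcp_rot: [-0.0, 0.929, -0.371, -0.0]
wrist_force: [0.9, 0.7, -0.3]
opening: 0.0854
```

```bash
python3 go.py .567 -.2245 .19 -50
```

```text
t 1.77 pos [ 0.4826 -0.0407  0.1967] yaw -43.55 tilt 0.02 j [ -7.8  -5.9 114.5   0.   71.4  35.8]
F [ 0.92  0.65 -0.32] T [ 0.04 -0.03  0.05] open 0.0854
offset cm [18.78  7.51  0.66]
turn deg [0.   0.02 6.45]
```

Request:
{"fn": "arm_command", "kwargs": {
  "rows": [
    {"offset": [3,1.2,0],"turn": [0,0,2],"jaw": -1},
    {"offset": [6,2.4,0],"turn": [0,0,4],"jaw": -1},
    {"offset": [9,3.6,0],"turn": [0,0,6],"jaw": -1},
    {"offset": [12,4.8,0],"turn": [0,0,6.3],"jaw": -1},
    {"offset": [15,6,0],"turn": [0,0,6.3],"jaw": -1},
    {"offset": [17,6.8,0],"turn": [0,0,6.3],"jaw": -1},
    {"offset": [18,7.2,0],"turn": [0,0,6.3],"jaw": -1},
    {"offset": [18.5,7.4,0],"turn": [0,0,6.3],"jaw": -1},
    {"offset": [18.5,7.4,0],"turn": [0,0,6.3],"jaw": -1},
    {"offset": [18.5,7.4,0],"turn": [0,0,6.3],"jaw": -1}
  ]
}}

```text
time_s: 2.6
tool_pos: [0.566, -0.2184, 0.1966]
tcp_rot: [-0.0, 0.908, -0.419, -0.001]
wrist_force: [-0.3, 0.1, 0.1]
opening: 0.0853
```

```bash
python3 go.py .567 -.2245 .093 -50
python3 - <<'E'
from h import *
for n in('top','scene'): cv2.imwrite(f'pics/{n}1.png',ctrl.capture(n))
a=cv2.resize(cv2.imread('pics/scene1.png')[120:300,160:360],None,fx=3,fy=3);b=cv2.resize(cv2.imread('pics/top1.png')[180:340,290:450],None,fx=3,fy=3)
cv2.imwrite('pics/s1.png',a);cv2.imwrite('pics/t1.png',b)
E
```

```text
t 2.6 pos [ 0.566  -0.2184  0.1966] yaw -49.51 tilt 0.08 j [-23.5   7.9 100.6   0.   71.6  26. ]
F [-0.32  0.06  0.09] T [ 0.01 -0.01 -0.  ] open 0.0853
offset cm [ 0.55  0.32 10.36]
turn deg [0.01 0.08 0.49]
```

View pics/s1.png

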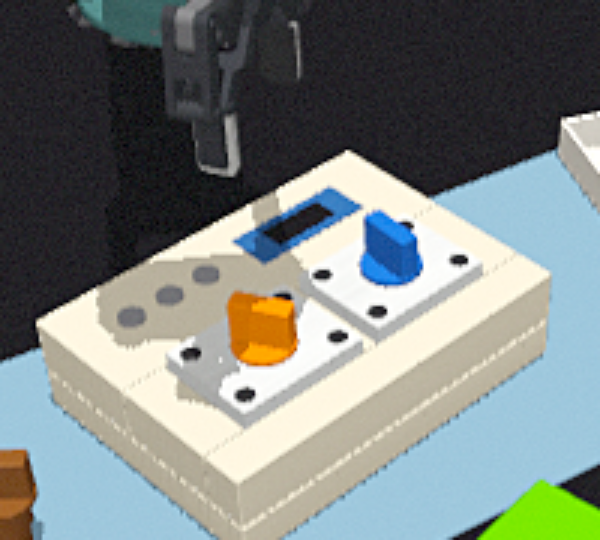

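View pics/t1.png

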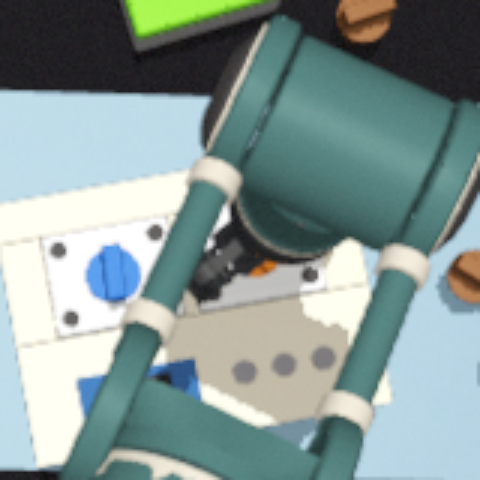

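The crops show the gripper open above the orange insert, with the near fingertip at about scene (233,177). Blue is untouched. I'll move down in two stages.

Request:
{"fn": "arm_command", "kwargs": {
  "rows": [
    {"offset": [0.3,0.2,1],"turn": [0,0,0.3],"jaw": -1},
    {"offset": [0.55,0.3,2.5],"turn": [0,0,0.5],"jaw": -1},
    {"offset": [0.55,0.3,4],"turn": [0,0,0.5],"jaw": -1},
    {"offset": [0.55,0.3,5],"turn": [0,0,0.5],"jaw": -1},
    {"offset": [0.55,0.3,6],"turn": [0,0,0.5],"jaw": -1},
    {"offset": [0.55,0.3,6.5],"turn": [0,0,0.5],"jaw": -1},
    {"offset": [0.55,0.3,7],"turn": [0,0,0.5],"jaw": -1},
    {"offset": [0.55,0.3,7],"turn": [0,0,0.5],"jaw": -1},
    {"offset": [0.55,0.3,7],"turn": [0,0,0.5],"jaw": -1},
    {"offset": [0.55,0.3,7],"turn": [0,0,0.5],"jaw": -1}
  ]
}}

```text
time_s: 3.53
tool_pos: [0.5684, -0.2258, 0.1278]
tcp_rot: [0.0, 0.906, -0.423, 0.001]
wrist_force: [0.3, -0.6, -0.6]
opening: 0.0857
```

```bash
python3 go.py .567 -.2245 .093 -50
python3 - <<'E'
from h import *
for n in('top','scene'): cv2.imwrite(f'pics/{n}2.png',ctrl.capture(n))
a=cv2.resize(cv2.imread('pics/scene2.png')[150:280,180:320],None,fx=4,fy=4)
cv2.imwrite('pics/s2.png',a)
M=np.array([[np.cos(np.radians(-50)),0],[np.sin(np.radians(-50)),0]])
E
```

```text
t 3.53 pos [ 0.5684 -0.2258  0.1278] yaw -50.02 tilt 0.08 j [-24.   11.2 104.2  -0.   64.5  26. ]
F [ 0.25 -0.63 -0.58] T [ 0.01  0.01 -0.02] open 0.0857
offset cm [-0.2   0.03  3.48]
turn deg [-0.03 -0.07 -0.02]
```

View pics/s2.png

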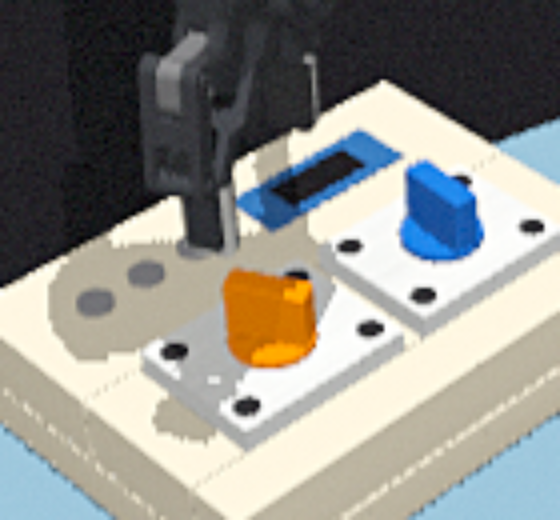

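Run:
```python
from h import *
d=np.array([np.cos(np.radians(-50)),np.sin(np.radians(-50)),0])
for z in (.128,.141):
  for s in(-.047,-.0427,.0427,.047): print(z,s,proj('scene',np.array([.5684,-.2258,z])+s*d).round(0))
print(proj('scene',[.567,-.2245,.12]),proj('scene',[.567,-.2245,.09]))
```

```text
0.128 -0.047 [255. 202.]
0.128 -0.0427 [254. 203.]
0.128 0.0427 [236. 232.]
0.128 0.047 [236. 234.]
0.141 -0.047 [255. 196.]
0.141 -0.0427 [254. 198.]
0.141 0.0427 [236. 227.]
0.141 0.047 [235. 228.]
[246.28474463 219.97553933] [247.47869291 232.40581009]
```

Run:
```python
from h import *
a=cv2.convertScaleAbs(cv2.resize(cv2.imread('pics/scene2.png')[120:260,190:310],None,fx=5,fy=4.28,interpolation=cv2.INTER_CUBIC),alpha=1.6,beta=30)
a=cv2.resize(cv2.imread('pics/scene2.png')[130:250,190:310],None,fx=5,fy=5,interpolation=cv2.INTER_CUBIC)
a=cv2.convertScaleAbs(a,alpha=1.8,beta=30)
cv2.imwrite('pics/s2b.png',a)
b=cv2.resize(cv2.imread('pics/top2.png')[210:310,320:440],None,fx=6,fy=6,interpolation=cv2.INTER_CUBIC)
cv2.imwrite('pics/t2b.png',cv2.convertScaleAbs(b,alpha=1.4,beta=20))
```

```text
(no output)
```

View pics/s2b.png

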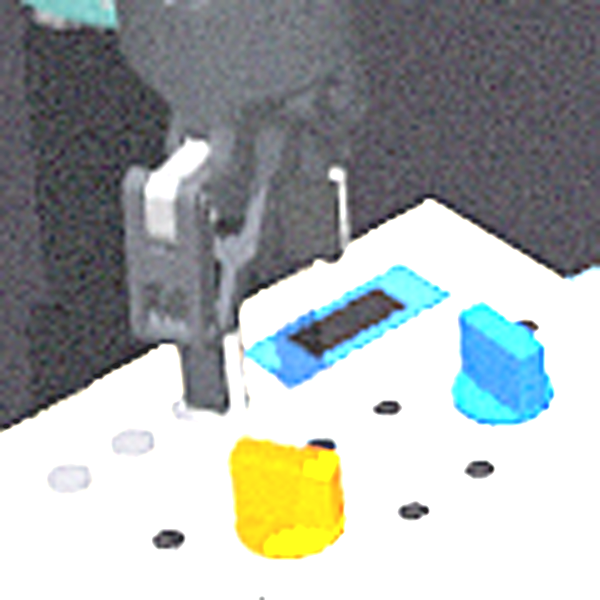

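View pics/t2b.png

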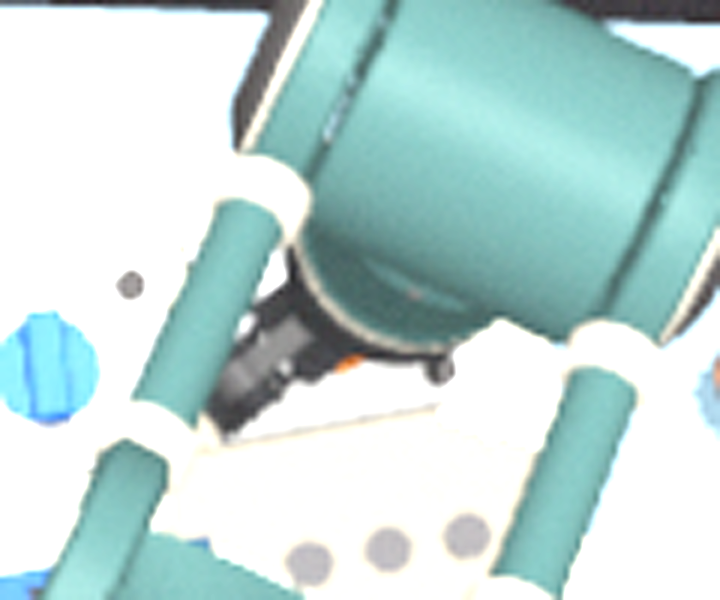

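Run:
```python
from h import *
d=np.array([np.cos(np.radians(-50)),np.sin(np.radians(-50)),0])
p=np.array([.5684,-.2258,0])
for z in (.128,.16,.2,.25):
  for s in(-.057,-.0427,.0427,.057):
    X=p+s*d; X[2]=z
    print(z,s,'top',proj('top',X).round(0),'scene',proj('scene',X).round(0))
for z in (.128,.141,.16,.18): print(z,ray('scene',(247.5,196.5),z))
print(ctrl.get_obs()['tool_pos'], ctrl.get_obs()['opening'])
```

```text
0.128 -0.057 top [357. 276.] scene [257. 199.]
0.128 -0.0427 top [362. 272.] scene [254. 203.]
0.128 0.0427 top [392. 248.] scene [236. 232.]
0.128 0.057 top [397. 244.] scene [233. 238.]
0.16 -0.057 top [358. 275.] scene [256. 185.]
0.16 -0.0427 top [363. 271.] scene [253. 189.]
0.16 0.0427 top [394. 246.] scene [235. 218.]
0.16 0.057 top [399. 242.] scene [232. 223.]
0.2 -0.057 top [359. 273.] scene [255. 167.]
0.2 -0.0427 top [364. 269.] scene [252. 171.]
0.2 0.0427 top [397. 244.] scene [233. 199.]
0.2 0.057 top [402. 239.] scene [229. 205.]
0.25 -0.057 top [361. 271.] scene [253. 142.]
0.25 -0.0427 top [367. 267.] scene [250. 147.]
0.25 0.0427 top [400. 240.] scene [230. 174.]
0.25 0.057 top [405. 236.] scene [226. 180.]
0.128 [ 0.51639791 -0.19404335  0.128     ]
0.141 [ 0.53181825 -0.20131594  0.141     ]
0.16 [ 0.55435568 -0.21194511  0.16      ]
0.18 [ 0.57807929 -0.22313371  0.18      ]
[ 0.56846807 -0.22587771  0.12792452] 0.08501943365941071
```

View pics/top2.png

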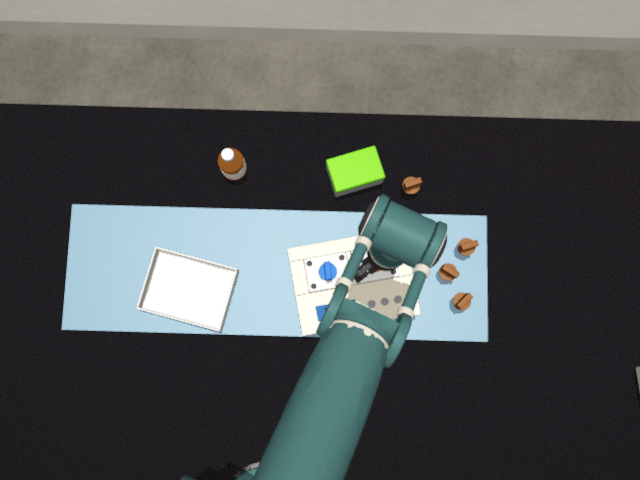

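View pics/scene2.png

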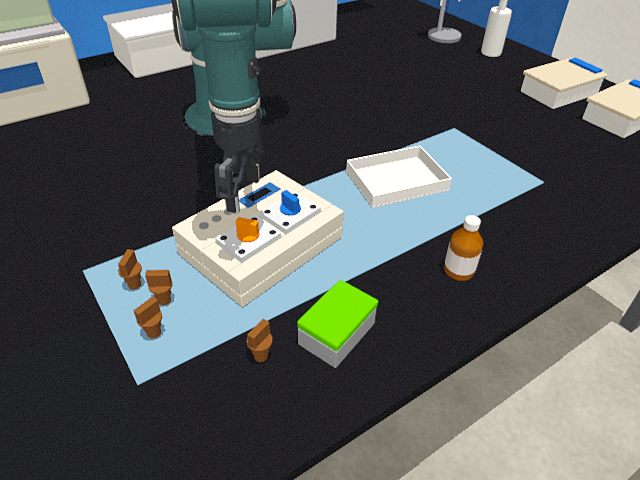

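The tips appear about 35 mm higher in the scene image than the stated TCP. I'm still above the bar, so I'll close the jaws here and check where the shut tip really is.

Request:
{"fn": "arm_command", "kwargs": {
  "rows": [
    {"offset": [-0.2,0,-0.3],"turn": [0,0,0],"jaw": 1},
    {"offset": [-0.2,0,-0.3],"turn": [0,0,0],"jaw": 1},
    {"offset": [-0.2,0,-0.3],"turn": [0,0,0],"jaw": 1},
    {"offset": [-0.2,0,-0.3],"turn": [0,0,0],"jaw": 1},
    {"offset": [-0.2,0,-0.3],"turn": [0,0,0],"jaw": 1},
    {"offset": [-0.2,0,-0.3],"turn": [0,0,0],"jaw": 1},
    {"offset": [-0.2,0,-0.3],"turn": [0,0,0],"jaw": 1},
    {"offset": [-0.2,0,-0.3],"turn": [0,0,0],"jaw": 1},
    {"offset": [-0.2,0,-0.3],"turn": [0,0,0],"jaw": 1},
    {"offset": [-0.2,0,-0.3],"turn": [0,0,0],"jaw": 1}
  ]
}}

```text
time_s: 4.47
tool_pos: [0.5665, -0.224, 0.1299]
tcp_rot: [0.0, 0.906, -0.423, -0.0]
wrist_force: [0.2, 0.3, 0.1]
opening: -0.0001
```

```bash
python3 go.py .567 -.2245 .093 -50
python3 - <<'E'
from h import *
im=ctrl.capture('scene');cv2.imwrite('pics/scene3.png',im)
a=cv2.resize(im[130:250,190:310],None,fx=5,fy=5,interpolation=cv2.INTER_CUBIC)
cv2.imwrite('pics/s3b.png',cv2.convertScaleAbs(a,alpha=1.5,beta=20))
for z in (.12,.13,.14,.15,.16,.17): print(z,proj('scene',[.567,-.2245,z]))
E
```

```text
t 4.47 pos [ 0.5665 -0.224   0.1299] yaw -50.02 tilt 0.01 j [-23.9  10.9 104.3  -0.   64.8  26.1]
F [0.23 0.27 0.06] T [-0.06 -0.01 -0.01] open -0.0001
offset cm [ 0.07 -0.01  3.69]
turn deg [ 0.01  0.01 -0.02]
0.12 [246.28474463 219.97553933]
0.13 [245.87548121 215.71467203]
0.14 [245.46037619 211.39298747]
0.15 [245.03930359 207.00917418]
0.16 [244.61213382 202.5618827 ]
0.17 [244.17873345 198.04972424]
```

View pics/s3b.png

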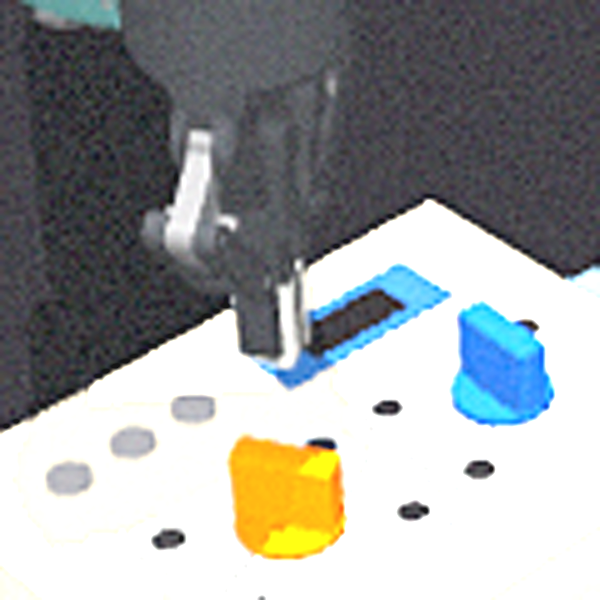

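Run:
```python
from h import *
im=ctrl.capture('top');cv2.imwrite('pics/top3.png',im)
b=cv2.resize(im[215:300,335:425],None,fx=8,fy=7,interpolation=cv2.INTER_CUBIC)
b=cv2.convertScaleAbs(b,alpha=1.8,beta=40)
cv2.imwrite('pics/t3b.png',b)
o=ctrl.get_obs();print(o['joint_pos'],o['tool_pos'])
for z in(.13,.16,.2,.25,.3): print(z,proj('top',[.567,-.2245,z]).round(1),proj('top',[.53,-.20,z]).round(1))
print(ray('scene',(247,202),.13))
```

```text
[-4.17429422e-01  1.90835613e-01  1.82018877e+00  9.49832459e-06
  1.13061342e+00  4.55640499e-01] [ 0.56654541 -0.22401636  0.12995493]
0.13 [376.4 260.7] [364.9 277.3]
0.16 [377.9 259.1] [366.  276.1]
0.2 [379.9 256.9] [367.7 274.5]
0.25 [382.6 254. ] [369.9 272.3]
0.3 [385.5 250.8] [372.3 269.9]
[ 0.5329756  -0.20387873  0.13      ]
```

View pics/t3b.png

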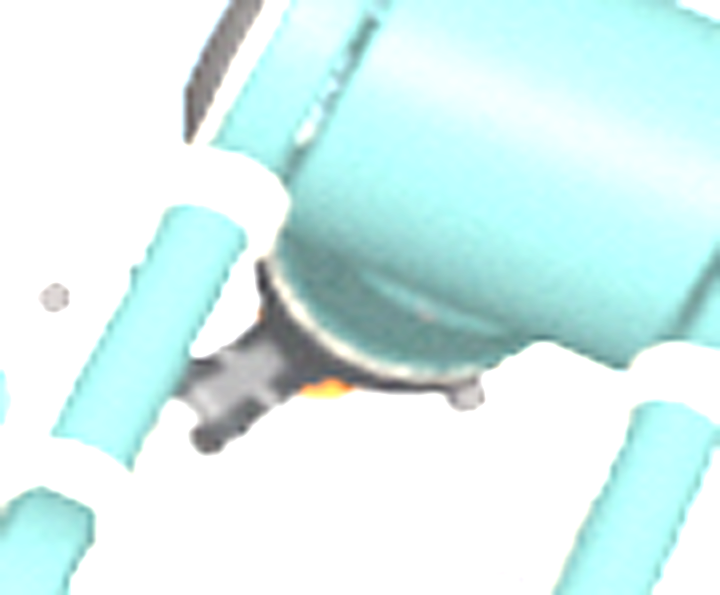

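The top view confirms the horizontal alignment: the knuckle is at (363,271), as predicted. The jaws straddle the insert's axis but look higher than reported. I'll open and go down in guarded steps.

Request:
{"fn": "arm_command", "kwargs": {
  "rows": [
    {"offset": [0,0,0],"turn": [0,0,0],"jaw": -1},
    {"offset": [0,0,0],"turn": [0,0,0],"jaw": -1},
    {"offset": [0,0,0],"turn": [0,0,0],"jaw": -1},
    {"offset": [0,0,0],"turn": [0,0,0],"jaw": -1},
    {"offset": [0,0,0],"turn": [0,0,0],"jaw": -1},
    {"offset": [0,0,0.8],"turn": [0,0,0],"jaw": -1},
    {"offset": [0,0,1.6],"turn": [0,0,0],"jaw": -1},
    {"offset": [0,0,2.4],"turn": [0,0,0],"jaw": -1},
    {"offset": [0,0,3],"turn": [0,0,0],"jaw": -1},
    {"offset": [0,0,3],"turn": [0,0,0],"jaw": -1}
  ]
}}

```text
time_s: 5.4
tool_pos: [0.5647, -0.2233, 0.0972]
tcp_rot: [0.0, 0.906, -0.423, -0.002]
wrist_force: [0.6, 0.3, -0.4]
opening: 0.0856
```

```bash
python3 go.py .567 -.2245 .093 -50
python3 - <<'E'
from h import *
im=ctrl.capture('scene');cv2.imwrite('pics/scene4.png',im)
a=cv2.resize(im[130:250,190:310],None,fx=5,fy=5,interpolation=cv2.INTER_CUBIC)
cv2.imwrite('pics/s4b.png',cv2.convertScaleAbs(a,alpha=1.3,beta=20))
E
```

```text
t 5.4 pos [ 0.5647 -0.2233  0.0972] yaw -50.03 tilt 0.25 j [-23.9  12.6 106.   -0.   61.7  26.1]
F [ 0.64  0.34 -0.37] T [ 0.04  0.04 -0.05] open 0.0856
offset cm [ 0.24 -0.09  0.42]
turn deg [ 0.11  0.23 -0.03]
```

View pics/s4b.png

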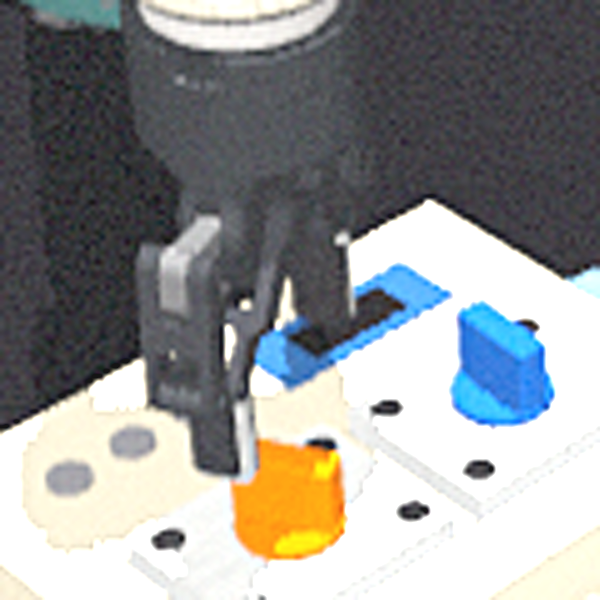

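Request:
{"fn": "arm_command", "kwargs": {
  "rows": [
    {"offset": [0.1,0,0.5],"turn": [0,0,0],"jaw": -1},
    {"offset": [0.1,0,1],"turn": [0,0,0],"jaw": -1},
    {"offset": [0.1,0,1.5],"turn": [0,0,0],"jaw": -1},
    {"offset": [0.1,0,1.9],"turn": [0,0,0],"jaw": -1},
    {"offset": [0.1,0,2.1],"turn": [0,0,0],"jaw": -1},
    {"offset": [0.1,0,2.1],"turn": [0,0,0],"jaw": -1},
    {"offset": [0.1,0,2.1],"turn": [0,0,0],"jaw": -1},
    {"offset": [0.1,0,2.1],"turn": [0,0,0],"jaw": -1},
    {"offset": [0.1,0,2.1],"turn": [0,0,0],"jaw": -1},
    {"offset": [0.1,0,2.1],"turn": [0,0,0],"jaw": -1}
  ]
}}

```text
time_s: 6.28
tool_pos: [0.5674, -0.2249, 0.0793]
tcp_rot: [0.0, 0.906, -0.423, 0.0]
wrist_force: [-0.0, -0.3, -0.6]
opening: 0.0851
```

```bash
python3 go.py .567 -.2245 .063 -50
python3 - <<'E'
from h import *
im=ctrl.capture('scene');cv2.imwrite('pics/scene5.png',im)
a=cv2.resize(im[130:250,190:310],None,fx=5,fy=5,interpolation=cv2.INTER_CUBIC)
cv2.imwrite('pics/s5b.png',cv2.convertScaleAbs(a,alpha=1.3,beta=20))
E
```

```text
t 6.28 pos [ 0.5674 -0.2249  0.0793] yaw -50.02 tilt 0.04 j [-24.   13.8 106.6  -0.   59.6  26.1]
F [-0.04 -0.26 -0.57] T [-0.    0.03 -0.01] open 0.0851
offset cm [-0.06  0.01  1.63]
turn deg [-0.01 -0.03 -0.02]
```

View pics/s5b.png

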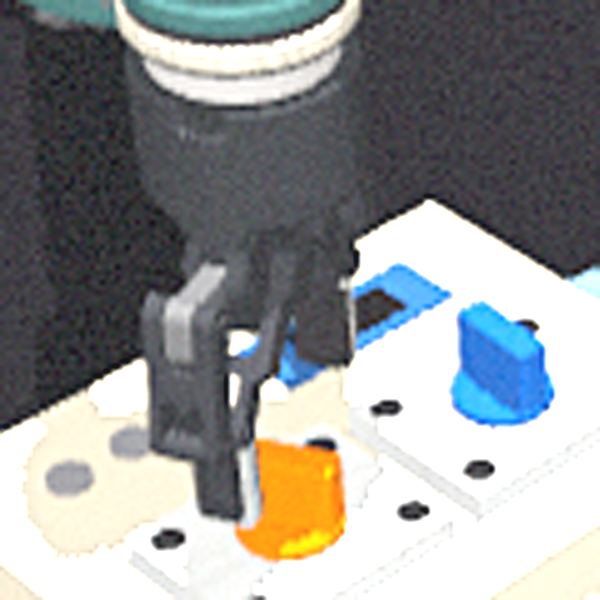

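Request:
{"fn": "arm_command", "kwargs": {
  "rows": [
    {"offset": [0,0,0.1],"turn": [0,0,0],"jaw": -1},
    {"offset": [0,0,0.2],"turn": [0,0,0],"jaw": -1},
    {"offset": [0,0,0.3],"turn": [0,0,0],"jaw": -1},
    {"offset": [0,0,0.4],"turn": [0,0,0],"jaw": -1},
    {"offset": [0,0,0.5],"turn": [0,0,0],"jaw": -1},
    {"offset": [0,0,0.6],"turn": [0,0,0],"jaw": -1},
    {"offset": [0,0,0.7],"turn": [0,0,0],"jaw": -1},
    {"offset": [0,0,0.7],"turn": [0,0,0],"jaw": -1},
    {"offset": [0,0,0.7],"turn": [0,0,0],"jaw": -1},
    {"offset": [0,0,0.7],"turn": [0,0,0],"jaw": -1}
  ]
}}

```text
time_s: 7.17
tool_pos: [0.5672, -0.2248, 0.072]
tcp_rot: [0.0, 0.906, -0.423, 0.0]
wrist_force: [0.6, 0.2, -0.7]
opening: 0.0855
```

```bash
python3 go.py .567 -.2245 .063 -50
```

```text
t 7.17 pos [ 0.5672 -0.2248  0.072 ] yaw -50.02 tilt 0.0 j [-24.   14.2 106.9  -0.   58.8  26.1]
F [ 0.57  0.16 -0.65] T [-0.01  0.01 -0.06] open 0.0855
offset cm [-0.04 -0.    0.9 ]
turn deg [ 0.   -0.   -0.02]
```

Request:
{"fn": "arm_command", "kwargs": {
  "rows": [
    {"offset": [0,0,0.1],"turn": [0,0,0],"jaw": -1},
    {"offset": [0,0,0.2],"turn": [0,0,0],"jaw": -1},
    {"offset": [0,0,0.3],"turn": [0,0,0],"jaw": -1},
    {"offset": [0,0,0.4],"turn": [0,0,0],"jaw": -1},
    {"offset": [0,0,0.5],"turn": [0,0,0],"jaw": -1},
    {"offset": [0,0,0.6],"turn": [0,0,0],"jaw": -1},
    {"offset": [0,0,0.7],"turn": [0,0,0],"jaw": -1},
    {"offset": [0,0,0.7],"turn": [0,0,0],"jaw": -1},
    {"offset": [0,0,0.7],"turn": [0,0,0],"jaw": -1},
    {"offset": [0,0,0.7],"turn": [0,0,0],"jaw": -1}
  ]
}}

```text
time_s: 8.0
tool_pos: [0.5672, -0.2248, 0.065]
tcp_rot: [0.0, 0.906, -0.423, -0.0]
wrist_force: [1.0, 0.2, 0.2]
opening: 0.0852
```

```bash
python3 go.py .567 -.2245 .063 -50
python3 - <<'E'
from h import *
im=ctrl.capture('scene');cv2.imwrite('pics/scene6.png',im)
a=cv2.resize(im[130:250,190:310],None,fx=5,fy=5,interpolation=cv2.INTER_CUBIC)
cv2.imwrite('pics/s6b.png',cv2.convertScaleAbs(a,alpha=1.3,beta=20))
d=np.array([np.cos(np.radians(-50)),np.sin(np.radians(-50)),0])
for z in(.1,.11,.12,.13): print(z,[proj('scene',np.array([.567,-.2247,z])+s*d).round(1) for s in (-.0427,.0427)])
E
```

```text
t 8.0 pos [ 0.5672 -0.2248  0.065 ] yaw -50.02 tilt 0.0 j [-24.   14.7 107.2  -0.   58.1  26.1]
F [0.95 0.19 0.22] T [ 0.02 -0.   -0.03] open 0.0852
offset cm [-0.03 -0.01  0.2 ]
turn deg [ 0.    0.   -0.02]
0.1 [array([255.4, 214.2]), array([238. , 243.5])]
0.11 [array([255.1, 210.1]), array([237.6, 239.3])]
0.12 [array([254.7, 205.9]), array([237.1, 235.1])]
0.13 [array([254.4, 201.7]), array([236.6, 230.8])]
```

View pics/s6b.png

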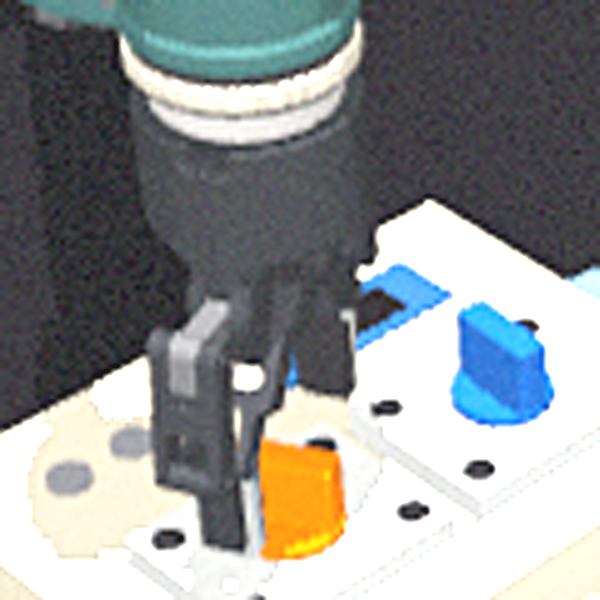

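No contact yet. By the image, the open tips are at about z 0.111 although the reported TCP is 0.065, so there is a consistent height discrepancy of about 33 mm. I go by what I can see: 4 mm more, then close.

Request:
{"fn": "arm_command", "kwargs": {
  "rows": [
    {"offset": [0,0,0.2],"turn": [0,0,0],"jaw": -1},
    {"offset": [0,0,0.4],"turn": [0,0,0],"jaw": -1},
    {"offset": [0,0,0.4],"turn": [0,0,0],"jaw": 0},
    {"offset": [0,0,0.4],"turn": [0,0,0],"jaw": 0},
    {"offset": [0,0,0.4],"turn": [0,0,0],"jaw": 0.3},
    {"offset": [0,0,0.4],"turn": [0,0,0],"jaw": 0.4},
    {"offset": [0,0,0.4],"turn": [0,0,0],"jaw": 0.5},
    {"offset": [0,0,0.4],"turn": [0,0,0],"jaw": 0.5},
    {"offset": [0,0,0.4],"turn": [0,0,0],"jaw": 0.5},
    {"offset": [0,0,0.4],"turn": [0,0,0],"jaw": 0.5}
  ]
}}

```text
time_s: 8.88
tool_pos: [0.5672, -0.2248, 0.0611]
tcp_rot: [0.0, 0.906, -0.423, 0.0]
wrist_force: [-0.5, 0.4, 0.2]
opening: 0.0214
```

```bash
python3 go.py .567 -.2245 .063 -50
python3 - <<'E'
from h import *
im=ctrl.capture('scene');cv2.imwrite('pics/scene7.png',im)
a=cv2.resize(im[150:250,200:300],None,fx=6,fy=6,interpolation=cv2.INTER_CUBIC)
cv2.imwrite('pics/s7b.png',cv2.convertScaleAbs(a,alpha=1.3,beta=20))
E
```

```text
t 8.88 pos [ 0.5672 -0.2248  0.0611] yaw -50.02 tilt 0.01 j [-24.   14.9 107.4  -0.   57.7  26.1]
F [-0.5   0.39  0.16] T [0.02 0.01 0.05] open 0.0214
offset cm [-0.04 -0.   -0.19]
turn deg [-0.   -0.01 -0.02]
```

View pics/s7b.png

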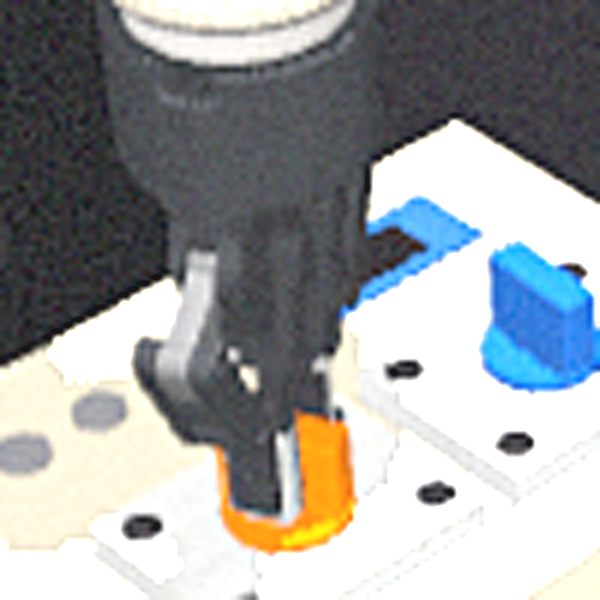

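The jaws straddle the orange bar; the tips are at about scene (246,236), just above the flange, with no force. Now I close.

Request:
{"fn": "arm_command", "kwargs": {
  "rows": [
    {"offset": [0,0,0],"turn": [0,0,0],"jaw": 0.7},
    {"offset": [0,0,0],"turn": [0,0,0],"jaw": 1},
    {"offset": [0,0,0],"turn": [0,0,0],"jaw": 1},
    {"offset": [0,0,0],"turn": [0,0,0],"jaw": 1},
    {"offset": [0,0,0],"turn": [0,0,0],"jaw": 1},
    {"offset": [0,0,0],"turn": [0,0,0],"jaw": 1},
    {"offset": [0,0,0],"turn": [0,0,0],"jaw": 1},
    {"offset": [0,0,0],"turn": [0,0,0],"jaw": 1},
    {"offset": [0,0,0],"turn": [0,0,0],"jaw": 1},
    {"offset": [0,0,0],"turn": [0,0,0],"jaw": 1}
  ]
}}

```text
time_s: 9.77
tool_pos: [0.5675, -0.2251, 0.0612]
tcp_rot: [0.0, 0.906, -0.423, 0.0]
wrist_force: [0.8, -2.2, 0.7]
opening: 0.013
```

```bash
python3 go.py .567 -.2245 .063 -50
python3 - <<'E'
from h import *
im=ctrl.capture('scene');cv2.imwrite('pics/scene8.png',im)
a=cv2.resize(im[150:250,200:300],None,fx=6,fy=6,interpolation=cv2.INTER_CUBIC)
cv2.imwrite('pics/s8b.png',cv2.convertScaleAbs(a,alpha=1.3,beta=20))
E
```

```text
t 9.77 pos [ 0.5675 -0.2251  0.0612] yaw -50.02 tilt 0.04 j [-24.   14.9 107.4  -0.   57.7  26.1]
F [ 0.78 -2.21  0.69] T [-0.28 -0.13 -0.05] open 0.013
offset cm [-0.07 -0.   -0.18]
turn deg [-0.01 -0.04 -0.02]
```

View pics/s8b.png

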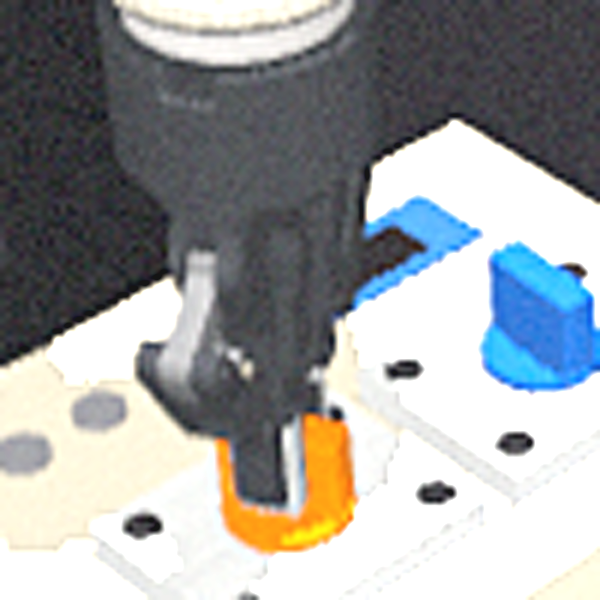

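Gripped at a 13 mm opening with only small forces. First gentle twist, back and forth with a slight lift.

Request:
{"fn": "arm_command", "kwargs": {
  "rows": [
    {"offset": [0,0,0],"turn": [0,0,-7],"jaw": 1},
    {"offset": [0,0,0],"turn": [0,0,-14],"jaw": 1},
    {"offset": [0,0,-0.02],"turn": [0,0,-21],"jaw": 1},
    {"offset": [0,0,-0.04],"turn": [0,0,-28],"jaw": 1},
    {"offset": [0,0,-0.06],"turn": [0,0,-35],"jaw": 1},
    {"offset": [0,0,-0.06],"turn": [0,0,-28],"jaw": 1},
    {"offset": [0,0,-0.06],"turn": [0,0,-21],"jaw": 1},
    {"offset": [0,0,-0.08],"turn": [0,0,-14],"jaw": 1},
    {"offset": [0,0,-0.1],"turn": [0,0,-7],"jaw": 1},
    {"offset": [0,0,-0.12],"turn": [0,0,0],"jaw": 1}
  ]
}}

```text
time_s: 10.65
tool_pos: [0.5664, -0.2243, 0.0613]
tcp_rot: [0.0, 0.905, -0.425, -0.001]
wrist_force: [1.1, -1.0, -2.1]
opening: 0.0132
```

```bash
python3 go.py .567 -.2245 .063 -50
python3 - <<'E'
from h import *
im=ctrl.capture('scene');cv2.imwrite('pics/scene9.png',im)
a=cv2.resize(im[150:250,200:300],None,fx=6,fy=6,interpolation=cv2.INTER_CUBIC)
cv2.imwrite('pics/s9b.png',cv2.convertScaleAbs(a,alpha=1.3,beta=20))
E
```

```text
t 10.65 pos [ 0.5664 -0.2243  0.0613] yaw -50.31 tilt 0.11 j [-23.9  14.9 107.4  -0.   57.8  26.4]
F [ 1.13 -1.01 -2.07] T [-0.2  -0.13  0.35] open 0.0132
offset cm [ 0.06 -0.04 -0.17]
turn deg [ 0.05  0.09 -0.31]
```

View pics/s9b.png

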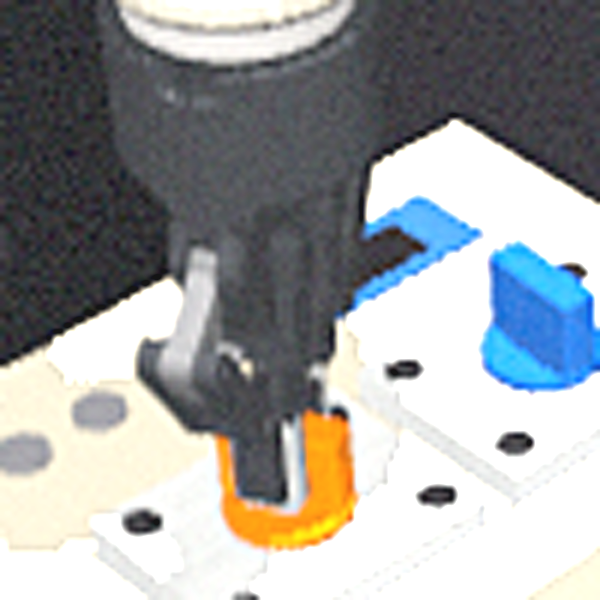

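Twist torque is 0.35 N m (the insert is turning), the pull is about 2 N, and the block stays down. I continue with longer sweeps.

Request:
{"fn": "arm_command", "kwargs": {
  "rows": [
    {"offset": [0,0,0],"turn": [0,0,7],"jaw": 1},
    {"offset": [0,0,-0.02],"turn": [0,0,14],"jaw": 1},
    {"offset": [0,0,-0.04],"turn": [0,0,21],"jaw": 1},
    {"offset": [0,0,-0.06],"turn": [0,0,28],"jaw": 1},
    {"offset": [0,0,-0.08],"turn": [0,0,35],"jaw": 1},
    {"offset": [0,0,-0.1],"turn": [0,0,42],"jaw": 1},
    {"offset": [0,0,-0.12],"turn": [0,0,49],"jaw": 1},
    {"offset": [0,0,-0.14],"turn": [0,0,56],"jaw": 1},
    {"offset": [0,0,-0.16],"turn": [0,0,63],"jaw": 1},
    {"offset": [0,0,-0.18],"turn": [0,0,70],"jaw": 1}
  ]
}}

```text
time_s: 11.53
tool_pos: [0.5662, -0.2239, 0.0626]
tcp_rot: [-0.001, -0.499, 0.867, 0.001]
wrist_force: [1.0, -0.5, -3.2]
opening: 0.0132
```

```bash
python3 go.py .567 -.2245 .063 -50
```

```text
t 11.53 pos [ 0.5662 -0.2239  0.0626] yaw -120.17 tilt 0.15 j [-23.9  14.8 107.4   0.   58.   96.2]
F [ 0.97 -0.54 -3.22] T [-0.03 -0.22  0.27] open 0.0132
offset cm [ 0.01 -0.1  -0.04]
turn deg [  0.13   0.09 -70.17]
```

Request:
{"fn": "arm_command", "kwargs": {
  "rows": [
    {"offset": [0,0,0],"turn": [0,0,-7],"jaw": 1},
    {"offset": [0,0,0],"turn": [0,0,-14],"jaw": 1},
    {"offset": [0,0,-0.02],"turn": [0,0,-21],"jaw": 1},
    {"offset": [0,0,-0.05],"turn": [0,0,-28],"jaw": 1},
    {"offset": [0,0,-0.08],"turn": [0,0,-35],"jaw": 1},
    {"offset": [0,0,-0.1],"turn": [0,0,-42],"jaw": 1},
    {"offset": [0,0,-0.13],"turn": [0,0,-49],"jaw": 1},
    {"offset": [0,0,-0.15],"turn": [0,0,-56],"jaw": 1},
    {"offset": [0,0,-0.18],"turn": [0,0,-63],"jaw": 1},
    {"offset": [0,0,-0.2],"turn": [0,0,-70],"jaw": 1}
  ]
}}

```text
time_s: 12.37
tool_pos: [0.5662, -0.2238, 0.0645]
tcp_rot: [-0.0, 0.908, -0.419, -0.001]
wrist_force: [1.2, -0.1, -3.9]
opening: 0.0129
```

```bash
python3 go.py .567 -.2245 .063 -50
python3 - <<'E'
from h import *
im=ctrl.capture('scene');cv2.imwrite('pics/scene10.png',im)
a=cv2.resize(im[150:250,200:300],None,fx=6,fy=6,interpolation=cv2.INTER_CUBIC)
cv2.imwrite('pics/s10b.png',cv2.convertScaleAbs(a,alpha=1.1,beta=10))
E
```

```text
t 12.37 pos [ 0.5662 -0.2238  0.0645] yaw -49.58 tilt 0.16 j [-2.390e+01  1.470e+01  1.073e+02  1.000e-01  5.820e+01  2.560e+01]
F [ 1.25 -0.15 -3.91] T [-0.11 -0.29 -0.3 ] open 0.0129
offset cm [ 0.11 -0.02  0.15]
turn deg [0.01 0.16 0.42]
```

View pics/s10b.png

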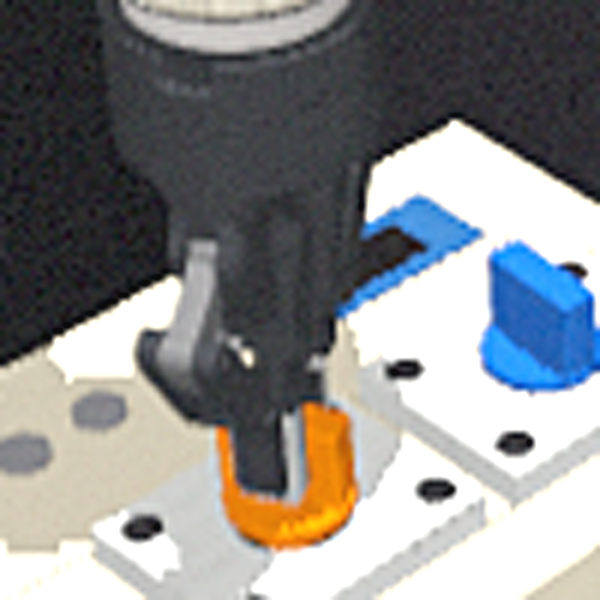

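Request:
{"fn": "arm_command", "kwargs": {
  "rows": [
    {"offset": [0,0,0],"turn": [0,0,7],"jaw": 1},
    {"offset": [0,0,0],"turn": [0,0,14],"jaw": 1},
    {"offset": [0,0,-0.03],"turn": [0,0,21],"jaw": 1},
    {"offset": [0,0,-0.06],"turn": [0,0,28],"jaw": 1},
    {"offset": [0,0,-0.09],"turn": [0,0,35],"jaw": 1},
    {"offset": [0,0,-0.12],"turn": [0,0,42],"jaw": 1},
    {"offset": [0,0,-0.15],"turn": [0,0,49],"jaw": 1},
    {"offset": [0,0,-0.18],"turn": [0,0,56],"jaw": 1},
    {"offset": [0,0,-0.21],"turn": [0,0,63],"jaw": 1},
    {"offset": [0,0,-0.24],"turn": [0,0,70],"jaw": 1}
  ]
}}

```text
time_s: 13.25
tool_pos: [0.5661, -0.224, 0.0669]
tcp_rot: [-0.001, -0.497, 0.868, 0.001]
wrist_force: [1.9, -0.4, -4.9]
opening: 0.0128
```

```bash
python3 go.py .567 -.2245 .063 -50
```

```text
t 13.25 pos [ 0.5661 -0.224   0.0669] yaw -120.35 tilt 0.15 j [-23.9  14.5 107.2   0.   58.5  96.4]
F [ 1.92 -0.36 -4.88] T [-0.14 -0.28  0.26] open 0.0128
offset cm [-0.01 -0.1   0.39]
turn deg [  0.13   0.08 -70.35]
```

Request:
{"fn": "arm_command", "kwargs": {
  "rows": [
    {"offset": [0,0,0],"turn": [0,0,-7],"jaw": 1},
    {"offset": [0,0,0],"turn": [0,0,-14],"jaw": 1},
    {"offset": [0,0,-0.02],"turn": [0,0,-21],"jaw": 1},
    {"offset": [0,0,-0.05],"turn": [0,0,-28],"jaw": 1},
    {"offset": [0,0,-0.08],"turn": [0,0,-35],"jaw": 1},
    {"offset": [0,0,-0.11],"turn": [0,0,-42],"jaw": 1},
    {"offset": [0,0,-0.14],"turn": [0,0,-49],"jaw": 1},
    {"offset": [0,0,-0.17],"turn": [0,0,-56],"jaw": 1},
    {"offset": [0,0,-0.2],"turn": [0,0,-63],"jaw": 1},
    {"offset": [0,0,-0.22],"turn": [0,0,-70],"jaw": 1}
  ]
}}

```text
time_s: 14.08
tool_pos: [0.5663, -0.2239, 0.0692]
tcp_rot: [-0.0, 0.907, -0.421, -0.001]
wrist_force: [1.5, -0.5, -4.2]
opening: 0.0129
```

```bash
python3 go.py .567 -.2245 .063 -50
```

```text
t 14.08 pos [ 0.5663 -0.2239  0.0692] yaw -49.76 tilt 0.14 j [-2.390e+01  1.440e+01  1.071e+02  1.000e-01  5.870e+01  2.580e+01]
F [ 1.46 -0.46 -4.2 ] T [-0.07 -0.22 -0.25] open 0.0129
offset cm [ 0.09 -0.02  0.62]
turn deg [0.02 0.14 0.24]
```

Rising steadily, 8 mm so far, at about 4 N. I keep going.

Request:
{"fn": "arm_command", "kwargs": {
  "rows": [
    {"offset": [0,0,0],"turn": [0,0,7],"jaw": 1},
    {"offset": [0,0,0],"turn": [0,0,14],"jaw": 1},
    {"offset": [0,0,-0.03],"turn": [0,0,21],"jaw": 1},
    {"offset": [0,0,-0.06],"turn": [0,0,28],"jaw": 1},
    {"offset": [0,0,-0.09],"turn": [0,0,35],"jaw": 1},
    {"offset": [0,0,-0.12],"turn": [0,0,42],"jaw": 1},
    {"offset": [0,0,-0.15],"turn": [0,0,49],"jaw": 1},
    {"offset": [0,0,-0.18],"turn": [0,0,56],"jaw": 1},
    {"offset": [0,0,-0.21],"turn": [0,0,63],"jaw": 1},
    {"offset": [0,0,-0.23],"turn": [0,0,70],"jaw": 1}
  ]
}}

```text
time_s: 14.92
tool_pos: [0.5663, -0.224, 0.0716]
tcp_rot: [-0.001, -0.497, 0.868, 0.001]
wrist_force: [1.0, -0.6, -4.5]
opening: 0.0133
```

Request:
{"fn": "arm_command", "kwargs": {
  "rows": [
    {"offset": [0,0,0],"turn": [0,0,-7],"jaw": 1},
    {"offset": [0,0,0],"turn": [0,0,-14],"jaw": 1},
    {"offset": [0,0,-0.03],"turn": [0,0,-21],"jaw": 1},
    {"offset": [0,0,-0.06],"turn": [0,0,-28],"jaw": 1},
    {"offset": [0,0,-0.09],"turn": [0,0,-35],"jaw": 1},
    {"offset": [0,0,-0.12],"turn": [0,0,-42],"jaw": 1},
    {"offset": [0,0,-0.15],"turn": [0,0,-49],"jaw": 1},
    {"offset": [0,0,-0.18],"turn": [0,0,-56],"jaw": 1},
    {"offset": [0,0,-0.21],"turn": [0,0,-63],"jaw": 1},
    {"offset": [0,0,-0.23],"turn": [0,0,-70],"jaw": 1}
  ]
}}

```text
time_s: 15.75
tool_pos: [0.5663, -0.2241, 0.074]
tcp_rot: [-0.0, 0.907, -0.421, -0.001]
wrist_force: [2.3, -0.2, -4.0]
opening: 0.0128
```

```bash
python3 go.py .567 -.2245 .063 -50
python3 - <<'E'
from h import *
im=ctrl.capture('scene');cv2.imwrite('pics/scene11.png',im)
a=cv2.resize(im[150:250,200:300],None,fx=6,fy=6,interpolation=cv2.INTER_CUBIC)
cv2.imwrite('pics/s11b.png',cv2.convertScaleAbs(a,alpha=1.1,beta=10))
E
```

```text
t 15.75 pos [ 0.5663 -0.2241  0.074 ] yaw -49.75 tilt 0.13 j [-24.   14.1 106.9   0.   59.2  25.8]
F [ 2.27 -0.21 -4.03] T [-0.2  -0.28 -0.19] open 0.0128
offset cm [ 0.08 -0.02  1.1 ]
turn deg [0.02 0.13 0.25]
```

View pics/s11b.png

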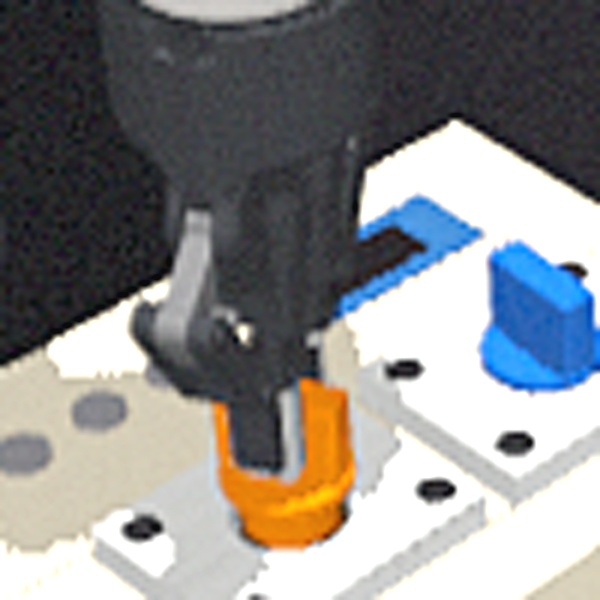

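The shank now shows below the flange at about (248,236), and the block sits flat at (248,240). That is 13 mm up. Three more sweeps.

Request:
{"fn": "arm_command", "kwargs": {
  "rows": [
    {"offset": [0,0,0],"turn": [0,0,7],"jaw": 1},
    {"offset": [0,0,0],"turn": [0,0,14],"jaw": 1},
    {"offset": [0,0,-0.03],"turn": [0,0,21],"jaw": 1},
    {"offset": [0,0,-0.06],"turn": [0,0,28],"jaw": 1},
    {"offset": [0,0,-0.09],"turn": [0,0,35],"jaw": 1},
    {"offset": [0,0,-0.12],"turn": [0,0,42],"jaw": 1},
    {"offset": [0,0,-0.15],"turn": [0,0,49],"jaw": 1},
    {"offset": [0,0,-0.18],"turn": [0,0,56],"jaw": 1},
    {"offset": [0,0,-0.21],"turn": [0,0,63],"jaw": 1},
    {"offset": [0,0,-0.24],"turn": [0,0,70],"jaw": 1}
  ]
}}

```text
time_s: 16.63
tool_pos: [0.5665, -0.224, 0.0766]
tcp_rot: [-0.0, -0.496, 0.868, 0.001]
wrist_force: [1.2, 0.8, -3.8]
opening: 0.0127
```

Request:
{"fn": "arm_command", "kwargs": {
  "rows": [
    {"offset": [0,0,0],"turn": [0,0,-7],"jaw": 1},
    {"offset": [0,0,0],"turn": [0,0,-14],"jaw": 1},
    {"offset": [0,0,-0.03],"turn": [0,0,-21],"jaw": 1},
    {"offset": [0,0,-0.06],"turn": [0,0,-28],"jaw": 1},
    {"offset": [0,0,-0.09],"turn": [0,0,-35],"jaw": 1},
    {"offset": [0,0,-0.12],"turn": [0,0,-42],"jaw": 1},
    {"offset": [0,0,-0.15],"turn": [0,0,-49],"jaw": 1},
    {"offset": [0,0,-0.18],"turn": [0,0,-56],"jaw": 1},
    {"offset": [0,0,-0.21],"turn": [0,0,-63],"jaw": 1},
    {"offset": [0,0,-0.24],"turn": [0,0,-70],"jaw": 1}
  ]
}}

```text
time_s: 17.47
tool_pos: [0.5664, -0.2242, 0.0795]
tcp_rot: [-0.0, 0.907, -0.422, -0.001]
wrist_force: [0.8, -0.1, -1.4]
opening: 0.0127
```

Request:
{"fn": "arm_command", "kwargs": {
  "rows": [
    {"offset": [0,0,0],"turn": [0,0,7],"jaw": 1},
    {"offset": [0,0,0],"turn": [0,0,14],"jaw": 1},
    {"offset": [0,0,-0.03],"turn": [0,0,21],"jaw": 1},
    {"offset": [0,0,-0.06],"turn": [0,0,28],"jaw": 1},
    {"offset": [0,0,-0.09],"turn": [0,0,35],"jaw": 1},
    {"offset": [0,0,-0.12],"turn": [0,0,42],"jaw": 1},
    {"offset": [0,0,-0.15],"turn": [0,0,49],"jaw": 1},
    {"offset": [0,0,-0.18],"turn": [0,0,56],"jaw": 1},
    {"offset": [0,0,-0.21],"turn": [0,0,63],"jaw": 1},
    {"offset": [0,0,-0.24],"turn": [0,0,70],"jaw": 1}
  ]
}}

```text
time_s: 18.3
tool_pos: [0.5664, -0.2242, 0.0819]
tcp_rot: [-0.0, -0.496, 0.868, 0.001]
wrist_force: [-0.1, 0.5, -2.3]
opening: 0.0133
```

```bash
python3 go.py .567 -.2245 .063 -50
```

```text
t 18.3 pos [ 0.5664 -0.2242  0.0819] yaw -120.55 tilt 0.11 j [-24.   13.6 106.5   0.   60.   96.6]
F [-0.07  0.54 -2.26] T [-0.02 -0.03 -0.01] open 0.0133
offset cm [-0.01 -0.07  1.89]
turn deg [ 1.000e-01  7.000e-02 -7.055e+01]
```

It is free: torque is about 0, Fz is about the insert's weight, and it is 20.8 mm up. Now I lift slowly straight up, turning back to the original yaw.

Request:
{"fn": "arm_command", "kwargs": {
  "rows": [
    {"offset": [0,0,-0.2],"turn": [0,0,-7],"jaw": 1},
    {"offset": [0,0,-0.4],"turn": [0,0,-14],"jaw": 1},
    {"offset": [0,0,-0.7],"turn": [0,0,-21],"jaw": 1},
    {"offset": [0,0,-1],"turn": [0,0,-28],"jaw": 1},
    {"offset": [0,0,-1.3],"turn": [0,0,-35],"jaw": 1},
    {"offset": [0,0,-1.6],"turn": [0,0,-42],"jaw": 1},
    {"offset": [0,0,-1.9],"turn": [0,0,-49],"jaw": 1},
    {"offset": [0,0,-2.2],"turn": [0,0,-56],"jaw": 1},
    {"offset": [0,0,-2.5],"turn": [0,0,-63],"jaw": 1},
    {"offset": [0,0,-2.7],"turn": [0,0,-70],"jaw": 1}
  ]
}}

```text
time_s: 19.13
tool_pos: [0.5666, -0.2243, 0.1092]
tcp_rot: [-0.0, 0.907, -0.422, -0.001]
wrist_force: [0.5, -0.8, -2.2]
opening: 0.0129
```

```bash
python3 go.py .567 -.2245 .17 -50
python3 - <<'E'
from h import *
im=ctrl.capture('scene');cv2.imwrite('pics/scene12.png',im)
a=cv2.resize(im[120:270,170:330],None,fx=4,fy=4,interpolation=cv2.INTER_CUBIC)
cv2.imwrite('pics/s12b.png',a)
E
```

```text
t 19.13 pos [ 0.5666 -0.2243  0.1092] yaw -49.86 tilt 0.09 j [-23.9  12.1 105.3   0.   62.7  25.9]
F [ 0.51 -0.81 -2.22] T [-0.   -0.01 -0.01] open 0.0129
offset cm [ 0.03 -0.02 -6.08]
turn deg [0.03 0.09 0.14]
```

View pics/s12b.png

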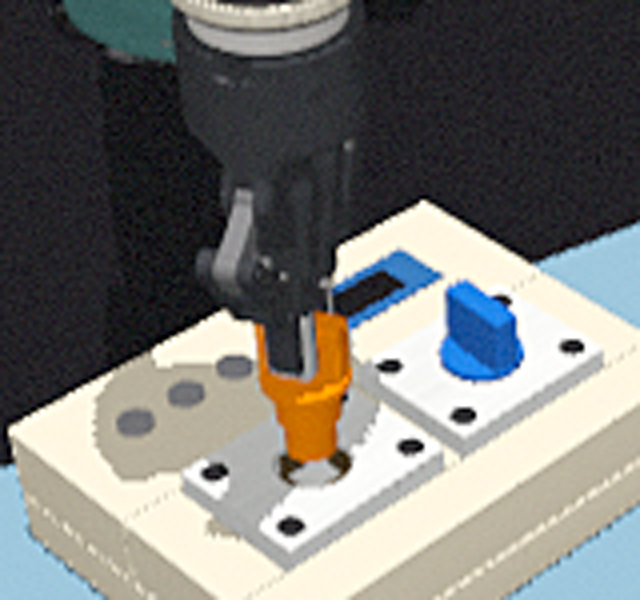

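The insert is out: its foot is at about scene (248,234), above the open hole, and the block is seated flush. I lift higher to clear the blue insert.

Request:
{"fn": "arm_command", "kwargs": {
  "rows": [
    {"offset": [0,0,-0.7],"turn": [0,0,0],"jaw": 1},
    {"offset": [0,0,-1.6],"turn": [0,0,0],"jaw": 1},
    {"offset": [0,0,-2.6],"turn": [0,0,0],"jaw": 1},
    {"offset": [0,0,-3.6],"turn": [0,0,0],"jaw": 1},
    {"offset": [0,0,-4.6],"turn": [0,0,0],"jaw": 1},
    {"offset": [0,0,-5.6],"turn": [0,0,0],"jaw": 1},
    {"offset": [0,0,-6.6],"turn": [0,0,0],"jaw": 1},
    {"offset": [0,0,-7.3],"turn": [0,0,0],"jaw": 1},
    {"offset": [0,0,-7.8],"turn": [0,0,0],"jaw": 1},
    {"offset": [0,0,-8],"turn": [0,0,0],"jaw": 1}
  ]
}}

```text
time_s: 20.02
tool_pos: [0.5677, -0.2251, 0.1907]
tcp_rot: [-0.0, 0.906, -0.423, 0.001]
wrist_force: [0.1, 0.0, -1.4]
opening: 0.0123
```

```bash
python3 go.py .5013 .2025 .189 -50
python3 - <<'E'
from h import *
from scipy.optimize import least_squares
# tray fit from top image: corner boxes at rim; check with scene
im=cv2.imread('pics/top0.png')
c=np.array([.5013,.2025])
p=[(135.28,308.6),(152.85,244.5),(239.06,268.1),(221.5,332.2)]
W=np.array([ray('top',q,.035)[:2] for q in p])
print(W.mean(0), np.linalg.norm(W-np.roll(W,1,0),axis=1))
yaw=np.arctan2(*( -(W[0]-W[3])[0], (W[0]-W[3])[1]));print('yaw',np.degrees(yaw))
for n in('top','scene'):
    v=cv2.imread(f'pics/{n}0.png');cc=W.mean(0)
    for hx,hy,z in((.075,.1,.035),(.075,.1,0),(.071,.096,.004)):
        q=[]
        for sx,sy in((1,1),(1,-1),(-1,-1),(-1,1)):
            X=[cc[0]+np.cos(yaw)*sx*hx-np.sin(yaw)*sy*hy,cc[1]+np.sin(yaw)*sx*hx+np.cos(yaw)*sy*hy,z];q.append(proj(n,X))
        cv2.polylines(v,[(np.array(q)*16).astype(np.int32)],True,(0,0,255) if z==.035 else (0,160,0),1,cv2.LINE_AA,4)
    r=(120,260,230,350) if n=='top' else (330,470,130,220)
    cv2.imwrite(f'pics/tray_{n}.png',cv2.resize(v[r[2]:r[3],r[0]:r[1]],None,fx=4,fy=4))
E
```

```text
t 20.02 pos [ 0.5677 -0.2251  0.1907] yaw -50.04 tilt 0.1 j [-24.    8.4 100.6  -0.   70.9  26.1]
F [ 0.12  0.04 -1.38] T [-0.07  0.03 -0.01] open 0.0123
offset cm [-37.04 -22.37   0.13]
turn deg [-0.04 -0.09 -0.04]
[0.50135638 0.20250959] [0.20646218 0.15290533 0.20941368 0.15209304]
yaw -13.448561673379933
```

View pics/tray_top.png

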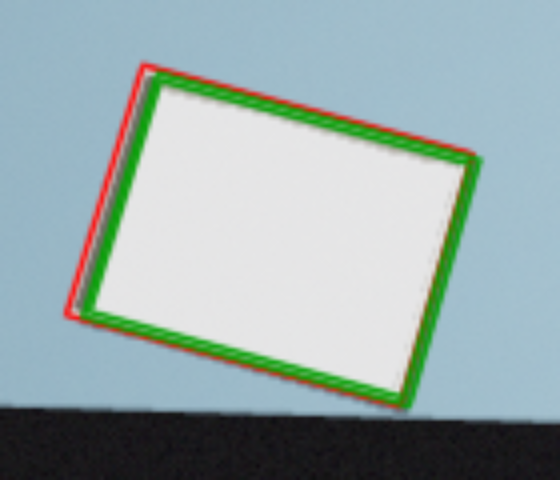

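View pics/tray_scene.png

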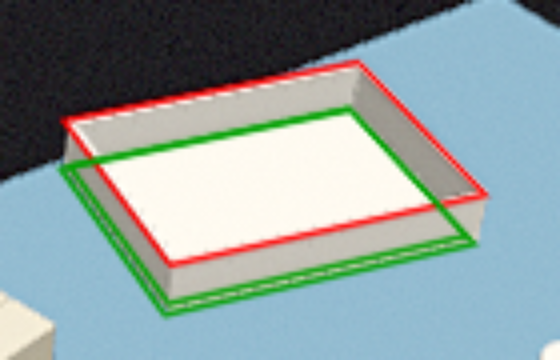

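The tray model lines up in both views (centre 0.501, 0.2025). I carry the insert across.

Request:
{"fn": "arm_command", "kwargs": {
  "rows": [
    {"offset": [-1,-0.6,0],"turn": [0,0,0],"jaw": 1},
    {"offset": [-2.7,-1.6,0],"turn": [0,0,0],"jaw": 1},
    {"offset": [-4.7,-2.8,0],"turn": [0,0,0],"jaw": 1},
    {"offset": [-6.9,-4.2,0],"turn": [0,0,0],"jaw": 1},
    {"offset": [-9.1,-5.5,0],"turn": [0,0,0],"jaw": 1},
    {"offset": [-11.3,-6.8,0],"turn": [0,0,0],"jaw": 1},
    {"offset": [-13.5,-8.2,0],"turn": [0,0,0],"jaw": 1},
    {"offset": [-15.7,-9.5,0],"turn": [0,0,0],"jaw": 1},
    {"offset": [-17.9,-10.8,0],"turn": [0,0,0],"jaw": 1},
    {"offset": [-20.1,-12.1,0],"turn": [0,0,0],"jaw": 1}
  ]
}}

```text
time_s: 20.85
tool_pos: [0.5293, 0.0089, 0.1884]
tcp_rot: [0.0, 0.906, -0.423, -0.001]
wrist_force: [1.2, 0.8, -2.0]
opening: 0.0133
```

Request:
{"fn": "arm_command", "kwargs": {
  "rows": [
    {"offset": [-2.2,-1.3,0],"turn": [0,0,0],"jaw": 1},
    {"offset": [-4.4,-2.7,0],"turn": [0,0,0],"jaw": 1},
    {"offset": [-6.6,-4,0],"turn": [0,0,0],"jaw": 1},
    {"offset": [-8.8,-5.3,0],"turn": [0,0,0],"jaw": 1},
    {"offset": [-11,-6.7,0],"turn": [0,0,0],"jaw": 1},
    {"offset": [-13.1,-8,0],"turn": [0,0,0],"jaw": 1},
    {"offset": [-14.8,-9,0],"turn": [0,0,0],"jaw": 1},
    {"offset": [-16,-9.7,0],"turn": [0,0,0],"jaw": 1},
    {"offset": [-16.7,-10.1,0],"turn": [0,0,0],"jaw": 1},
    {"offset": [-16.9,-10.2,0],"turn": [0,0,0],"jaw": 1}
  ]
}}

```text
time_s: 21.68
tool_pos: [0.4991, 0.2034, 0.1886]
tcp_rot: [0.0, 0.907, -0.422, -0.001]
wrist_force: [0.7, -0.1, -1.2]
opening: 0.0128
```

```bash
python3 go.py .5013 .2025 .0202 -50
python3 - <<'E'
from h import *
im=ctrl.capture('scene');cv2.imwrite('pics/scene13.png',im)
E
```

```text
t 21.68 pos [0.4991 0.2034 0.1886] yaw -49.92 tilt 0.09 j [ 19.5   0.7 109.1   0.   70.3  69.4]
F [ 0.66 -0.14 -1.2 ] T [ 0.   -0.03  0.  ] open 0.0128
offset cm [ 0.22 -0.13 16.84]
turn deg [0.07 0.05 0.08]
```

View pics/scene13.png

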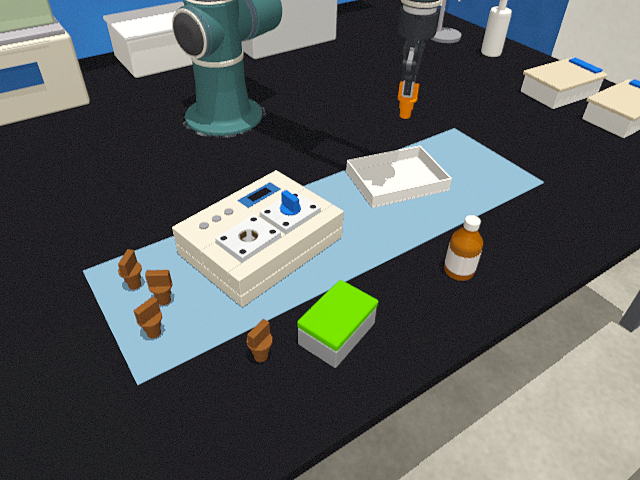

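The insert hangs upright over the tray with its foot at (405,117). The blue insert and the block are in place. I lower it.

Request:
{"fn": "arm_command", "kwargs": {
  "rows": [
    {"offset": [0,0,1],"turn": [0,0,0],"jaw": 1},
    {"offset": [0.1,-0.1,2.5],"turn": [0,0,0],"jaw": 1},
    {"offset": [0.1,-0.1,4.3],"turn": [0,0,0],"jaw": 1},
    {"offset": [0.1,-0.1,6.1],"turn": [0,0,0],"jaw": 1},
    {"offset": [0.1,-0.1,7.9],"turn": [0,0,0],"jaw": 1},
    {"offset": [0.1,-0.1,9.7],"turn": [0,0,0],"jaw": 1},
    {"offset": [0.1,-0.1,11.5],"turn": [0,0,0],"jaw": 1},
    {"offset": [0.1,-0.1,13],"turn": [0,0,0],"jaw": 1},
    {"offset": [0.1,-0.1,14],"turn": [0,0,0],"jaw": 1},
    {"offset": [0.1,-0.1,14.4],"turn": [0,0,0],"jaw": 1}
  ]
}}

```text
time_s: 22.57
tool_pos: [0.5001, 0.2003, 0.0428]
tcp_rot: [0.002, 0.906, -0.423, -0.001]
wrist_force: [-0.6, -0.6, -1.5]
opening: 0.0127
```

Request:
{"fn": "arm_command", "kwargs": {
  "rows": [
    {"offset": [0,0,0.1],"turn": [0,0,0],"jaw": 1},
    {"offset": [0,0,0.3],"turn": [0,0,0],"jaw": 1},
    {"offset": [0,0,0.5],"turn": [0,0,0],"jaw": 1},
    {"offset": [0,0,0.7],"turn": [0,0,0],"jaw": 1},
    {"offset": [0,0,0.9],"turn": [0,0,0],"jaw": 1},
    {"offset": [0,0,1.1],"turn": [0,0,0],"jaw": 1},
    {"offset": [0,0,1.3],"turn": [0,0,0],"jaw": 1},
    {"offset": [0,0,1.5],"turn": [0,0,0],"jaw": 1},
    {"offset": [0,0,1.5],"turn": [0,0,0],"jaw": 1},
    {"offset": [0,0,1.5],"turn": [0,0,0],"jaw": 1}
  ]
}}

```text
time_s: 23.4
tool_pos: [0.5016, 0.2018, 0.0302]
tcp_rot: [0.0, 0.906, -0.423, -0.0]
wrist_force: [-0.9, -0.1, -1.5]
opening: 0.013
```

```bash
python3 go.py .5013 .2025 .0202 -50
python3 - <<'E'
from h import *
im=ctrl.capture('scene');cv2.imwrite('pics/scene14.png',im)
cv2.imwrite('pics/s14.png',cv2.resize(im[90:220,330:480],None,fx=4,fy=4,interpolation=cv2.INTER_CUBIC))
E
```

```text
t 23.4 pos [0.5016 0.2018 0.0302] yaw -50.02 tilt 0.02 j [ 19.3  10.2 117.1  -0.   52.8  69.3]
F [-0.92 -0.06 -1.47] T [ 0.05  0.02 -0.02] open 0.013
offset cm [-0.07 -0.02  1.  ]
turn deg [ 0.02  0.01 -0.02]
```

View pics/s14.png

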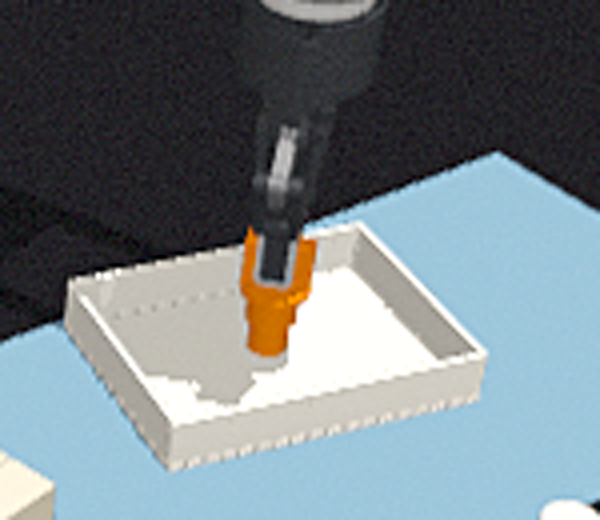

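Request:
{"fn": "arm_command", "kwargs": {
  "rows": [
    {"offset": [0,0,0.1],"turn": [0,0,0],"jaw": 1},
    {"offset": [0,0,0.2],"turn": [0,0,0],"jaw": 1},
    {"offset": [0,0,0.3],"turn": [0,0,0],"jaw": 1},
    {"offset": [0,0,0.4],"turn": [0,0,0],"jaw": 1},
    {"offset": [0,0,0.5],"turn": [0,0,0],"jaw": 1},
    {"offset": [0,0,0.6],"turn": [0,0,0],"jaw": 1},
    {"offset": [0,0,0.7],"turn": [0,0,0],"jaw": 1},
    {"offset": [0,0,0.8],"turn": [0,0,0],"jaw": 1},
    {"offset": [0,0,0.85],"turn": [0,0,0],"jaw": 1},
    {"offset": [0,0,0.85],"turn": [0,0,0],"jaw": 1}
  ]
}}

```text
time_s: 24.28
tool_pos: [0.5016, 0.2018, 0.0217]
tcp_rot: [0.0, 0.906, -0.423, -0.0]
wrist_force: [-0.5, -0.8, -1.6]
opening: 0.0127
```

Request:
{"fn": "arm_command", "kwargs": {
  "rows": [
    {"offset": [0,0,0.03],"turn": [0,0,0],"jaw": 1},
    {"offset": [0,0,0.06],"turn": [0,0,0],"jaw": 1},
    {"offset": [0,0,0.09],"turn": [0,0,0],"jaw": 1},
    {"offset": [0,0,0.12],"turn": [0,0,0],"jaw": 1},
    {"offset": [0,0,0.15],"turn": [0,0,0],"jaw": 1},
    {"offset": [0,0,0.15],"turn": [0,0,0],"jaw": 1},
    {"offset": [0,0,0.15],"turn": [0,0,0],"jaw": 1},
    {"offset": [0,0,0.15],"turn": [0,0,0],"jaw": 1},
    {"offset": [0,0,0.15],"turn": [0,0,0],"jaw": 1},
    {"offset": [0,0,0.15],"turn": [0,0,0],"jaw": 1}
  ]
}}

```text
time_s: 25.12
tool_pos: [0.5018, 0.2019, 0.0204]
tcp_rot: [0.0, 0.906, -0.423, 0.0]
wrist_force: [-0.3, -0.4, -1.6]
opening: 0.0126
```

```bash
python3 go.py .5013 .2025 .0202 -50
```

```text
t 25.12 pos [0.5018 0.2019 0.0204] yaw -50.02 tilt 0.0 j [ 19.3  10.9 117.4  -0.   51.7  69.3]
F [-0.33 -0.38 -1.59] T [ 0.03 -0.06 -0.04] open 0.0126
offset cm [-0.08 -0.    0.02]
turn deg [ 0.   -0.   -0.02]
```

No contact yet. A bit further.

Request:
{"fn": "arm_command", "kwargs": {
  "rows": [
    {"offset": [0,0,0.03],"turn": [0,0,0],"jaw": 1},
    {"offset": [0,0,0.06],"turn": [0,0,0],"jaw": 1},
    {"offset": [0,0,0.09],"turn": [0,0,0],"jaw": 1},
    {"offset": [0,0,0.12],"turn": [0,0,0],"jaw": 1},
    {"offset": [0,0,0.15],"turn": [0,0,0],"jaw": 1},
    {"offset": [0,0,0.15],"turn": [0,0,0],"jaw": 1},
    {"offset": [0,0,0.15],"turn": [0,0,0],"jaw": 1},
    {"offset": [0,0,0.15],"turn": [0,0,0],"jaw": 1},
    {"offset": [0,0,0.15],"turn": [0,0,0],"jaw": 1},
    {"offset": [0,0,0.15],"turn": [0,0,0],"jaw": 1}
  ]
}}

```text
time_s: 25.95
tool_pos: [0.502, 0.202, 0.0202]
tcp_rot: [-0.0, 0.906, -0.423, 0.0]
wrist_force: [-3.7, -1.3, 7.8]
opening: 0.0128
```

```bash
python3 go.py .5013 .2025 .0202 -50
python3 - <<'E'
from h import *
im=ctrl.capture('scene');cv2.imwrite('pics/scene15.png',im)
cv2.imwrite('pics/s15.png',cv2.resize(im[120:210,350:450],None,fx=6,fy=6,interpolation=cv2.INTER_CUBIC))
E
```

```text
t 25.95 pos [0.502  0.202  0.0202] yaw -50.02 tilt 0.02 j [ 19.3  10.9 117.4   0.   51.6  69.3]
F [-3.7  -1.25  7.76] T [-0.29  0.7   0.03] open 0.0128
offset cm [-0.09  0.02 -0.  ]
turn deg [-0.02 -0.01 -0.02]
```

View pics/s15.png

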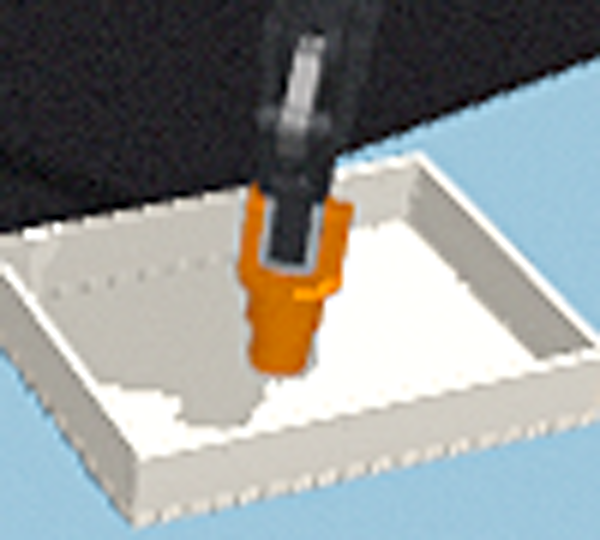

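Contact came exactly at the predicted height (Fz +7.8 N). I relax by 1 mm, then open gradually.

Request:
{"fn": "arm_command", "kwargs": {
  "rows": [
    {"offset": [0,0,-0.05],"turn": [0,0,0],"jaw": 1},
    {"offset": [0,0,-0.1],"turn": [0,0,0],"jaw": 1},
    {"offset": [0,0,-0.1],"turn": [0,0,0],"jaw": 1},
    {"offset": [0,0,-0.1],"turn": [0,0,0],"jaw": 0.6},
    {"offset": [0,0,-0.1],"turn": [0,0,0],"jaw": 0.5},
    {"offset": [0,0,-0.1],"turn": [0,0,0],"jaw": 0.4},
    {"offset": [0,0,-0.1],"turn": [0,0,0],"jaw": 0.2},
    {"offset": [0,0,-0.1],"turn": [0,0,0],"jaw": 0},
    {"offset": [0,0,-0.1],"turn": [0,0,0],"jaw": -0.3},
    {"offset": [0,0,-0.1],"turn": [0,0,0],"jaw": -0.5}
  ]
}}

```text
time_s: 26.83
tool_pos: [0.5017, 0.2019, 0.0198]
tcp_rot: [0.0, 0.906, -0.423, -0.0]
wrist_force: [-0.2, 0.8, -0.4]
opening: 0.0637
```

```bash
python3 go.py .5013 .2025 .0202 -50
python3 - <<'E'
from h import *
im=ctrl.capture('scene');cv2.imwrite('pics/scene16.png',im)
cv2.imwrite('pics/s16.png',cv2.resize(im[120:210,350:450],None,fx=6,fy=6,interpolation=cv2.INTER_CUBIC))
E
```

```text
t 26.83 pos [0.5017 0.2019 0.0198] yaw -50.02 tilt 0.01 j [ 19.3  11.  117.4  -0.   51.6  69.3]
F [-0.2   0.82 -0.43] T [-0.04  0.02  0.04] open 0.0637
offset cm [-0.08 -0.01 -0.04]
turn deg [ 0.01  0.   -0.02]
```

View pics/s16.png

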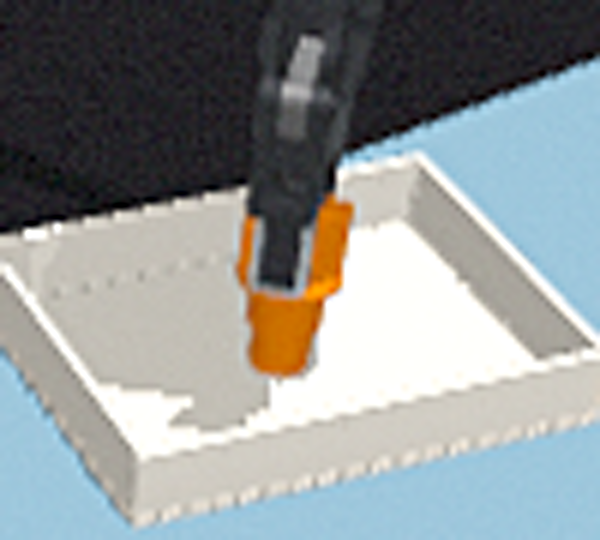

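Released; the insert stands upright. I retreat straight up with the jaws open.

Request:
{"fn": "arm_command", "kwargs": {
  "rows": [
    {"offset": [0,0,0],"turn": [0,0,0],"jaw": -1},
    {"offset": [0,0,0],"turn": [0,0,0],"jaw": -1},
    {"offset": [0,0,0],"turn": [0,0,0],"jaw": -1},
    {"offset": [0,0,-0.5],"turn": [0,0,0],"jaw": -1},
    {"offset": [0,0,-1.5],"turn": [0,0,0],"jaw": -1},
    {"offset": [0,0,-3],"turn": [0,0,0],"jaw": -1},
    {"offset": [0,0,-5],"turn": [0,0,0],"jaw": -1},
    {"offset": [0,0,-7.5],"turn": [0,0,0],"jaw": -1},
    {"offset": [0,0,-10],"turn": [0,0,0],"jaw": -1},
    {"offset": [0,0,-12.5],"turn": [0,0,0],"jaw": -1}
  ]
}}

```text
time_s: 27.72
tool_pos: [0.5018, 0.2019, 0.1471]
tcp_rot: [-0.0, 0.906, -0.423, 0.0]
wrist_force: [0.6, -0.7, -0.4]
opening: 0.0853
```

Request:
{"fn": "arm_command", "kwargs": {
  "rows": [
    {"offset": [0,0,-1.5],"turn": [0,0,0],"jaw": -1},
    {"offset": [0,0,-2.5],"turn": [0,0,0],"jaw": -1},
    {"offset": [0,0,-3],"turn": [0,0,0],"jaw": -1},
    {"offset": [0,0,-3],"turn": [0,0,0],"jaw": -1},
    {"offset": [0,0,-3],"turn": [0,0,0],"jaw": -1},
    {"offset": [0,0,-3],"turn": [0,0,0],"jaw": -1},
    {"offset": [0,0,-3],"turn": [0,0,0],"jaw": -1},
    {"offset": [0,0,-3],"turn": [0,0,0],"jaw": -1},
    {"offset": [0,0,-3],"turn": [0,0,0],"jaw": -1},
    {"offset": [0,0,-3],"turn": [0,0,0],"jaw": -1}
  ]
}}

```text
time_s: 28.55
tool_pos: [0.5015, 0.2018, 0.1743]
tcp_rot: [0.0, 0.906, -0.423, -0.0]
wrist_force: [0.6, 0.8, -0.5]
opening: 0.0854
```

```bash
python3 go.py .5013 .2025 .0202 -50
python3 - <<'E'
from h import *
im=ctrl.capture('scene');cv2.imwrite('pics/scene17.png',im)
E
```

```text
t 28.55 pos [0.5015 0.2018 0.1743] yaw -50.02 tilt 0.06 j [ 19.3   1.5 109.8   0.   68.7  69.3]
F [ 0.56  0.79 -0.49] T [-0.05 -0.01  0.02] open 0.0854
offset cm [-0.06 -0.04 15.41]
turn deg [ 0.05  0.02 -0.02]
```

View pics/scene17.png

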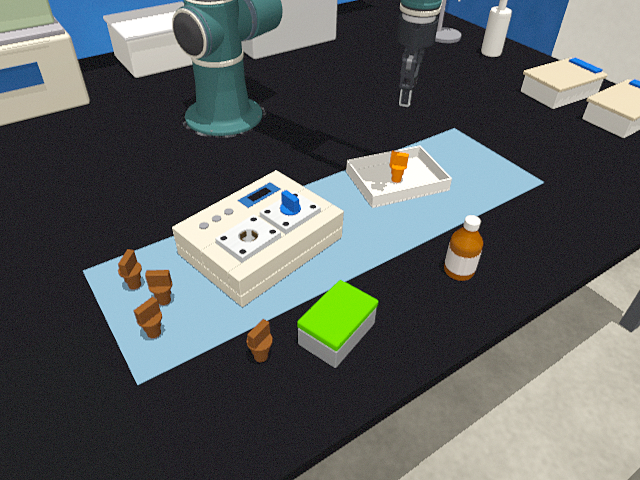

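The orange insert stands upright in the tray at (398,167), the block is seated and empty at (249,237), blue is unchanged at (290,203), and the gripper is clear. I hand in.

Run:
```python
from bench import ctrl
print(ctrl.job_done())
```

```text
the job is handed in; nothing more can be done
None
```

The orange insert now stands upright in the white tray, and I handed the job in at about 28.6 s of the 61 s allowed.

- **Loosening:** I gripped the bar and used one ±35° trial twist and nine 70° sweeps back and forth, pulling up with 5 N or less at each end-of-sweep reading. By 21 mm up the twisting torque had dropped from about 0.3 N m to zero. In the pictures the block stayed seated, shifting only sideways within its play.
- **Placing:** I carried it over the blue insert and lowered it until it touched the tray floor (7.8 N), at the height I had predicted. I then eased off and opened the jaws gradually. Peak forces could only be read at the end of each move.
- **Last picture:** It shows the insert upright near the tray's middle, the empty block flush in the heater, the blue insert looking unmoved, and the gripper well clear.

**One disagreement:** in the scene camera, the fingertips looked about 33 mm higher than the reported tool position. The top view confirmed the sideways alignment, so I set the grasp height by the pictures. The grip (13 mm opening) and the floor contact agreed with that choice, but I did not find the cause.

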